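# Clamp the bushes in the vise and deburr their bores

### The arm

A 6-joint arm with a two-finger parallel gripper is mounted at the origin on the work surface; the furniture and walls round the work are solid. World frame = base frame: x ahead of the robot, y to its left, z up, the work surface at z = 0. Lengths are in m, angles in rad, forces in N, time in s.
With the tool pointing down it reaches from about 0.375 to 0.9 m from the base axis. Payload 3.1 kg.
Tool frame: the origin (TCP) lies midway between the tips of the shut fingers; the grasp point (between the pads) lies 19 mm behind it (manip.hold_point_z is the distance from the TCP to the grasp point, in m); x points along the fingers, y is the direction in which the jaws open and shut, and the axes are right-handed (so a half turn about x gives the same grasp; the last joint's range is limited). The gripper opens to 85 mm and grips with 20 to 120 N. Pads are 22 mm wide; open, the fingers measure 114 mm over their backs; the gripper's body (76 mm by 85 mm) begins 54 mm behind the grasp point. The pads swing forward as they close: fully open they stand 13 mm farther back than shut.
Start: joints at [0.925, 0.527, 1.433, -0, 1.181, -0.178], TCP at [0.281, 0.558, 0.231] pointing down, gripper open.
Joint ranges: [-3.08, 3.08], [-0.75, 2.2], [0.22, 2.44], [-1.43, 4.57], [0, 2.65], [-2.85, 2.85]. Speed limits (rad/s): [2.79, 2.79, 3.14, 3.14, 3.14, 3.14].

### API

Orientations are given as a unit quaternion [x, y, z, w].
In Python, from station import manip, snapshot gives the robot as it stands.
- The arm moves only by the shell command python3 -m crank 'ROWS' [FORCE]. ROWS is JSON, a list of rows, each a list of 5 numbers: the finger opening in m, from 0 to 0.0854, then the shift along the tool's x, y, z in m, then the turn about the tool's x in rad. In form: [[grip, tx, ty, tz, yaw], ...]. A call has 1 to 5 rows; each row shifts and turns the commanded pose from where the row before left it, along the tool's axes as they then stand; what a row does not reach is not made up. A row lasts 1/10 s, in which the tool goes at most 50 mm and 8.59 degrees, less where a joint would pass 70% of its speed; a pose out of reach is approached as far as the arm can. A call is refused whole if a number of a shift passes 0.05 or a number of a turn 0.15, either way. A call with a gripper value outside its range is refused whole. The fingers move at their own pace and stop on an object; FORCE is the grip in N (left out, the last holds). Time passes only in rows, so rows that do not move let the fingers close. It gives the time, the measured TCP pose, the force and the opening at its end, in the units of the state.
- manip.sense(): the state, without advancing time (a new reading comes with each control period).
- snapshot(name): name is "scene" or "top"; returns a dict with "image" (480x640x3 uint8, blue, green, red), "range_z" (480x640 float32, m along the optical axis (not along the pixel's ray), 0 where there is no reading), "vertical_fov" (degrees; the focal length in pixels is half the picture's height over the tangent of half this angle, whatever the lens; pixels are square), "cx", "cy" (the principal point, pixels), "distortion" ([k1, k2, p1, p2, k3] as OpenCV has them; the pictures are not rectified), "extrinsics" (4x4, takes a point from world to camera coordinates). Camera axes: x right, y up, looking along -z (the intrinsics and any distortion apply to the point x, -y, -z); pixel columns grow to the right and rows downward; lengths in m; the calibration is good to about 2 mm. A picture is of the moment at which its call begins.
- manip.sign_off(): hands the job in, once; it reports no verdict.
The state is a dict: "t": time; "q": joint angles; "qd": joint speeds; "tau": joint torques, N m; "tcp_pos": TCP position; "tool_rot": TCP orientation; "force": force on the tool from outside, world axes, zero at the start; "ft_torque": the same for the moment, N m; "finger_gap": opening from 0.0 (shut) to 1.0 (fully open).
Only numpy, scipy, OpenCV 4.12 (cv2) and the standard library are available. Lean on these libraries where they do the work, as an engineer would, in place of code of your own. Each camera call takes 0.05 s, during which the arm holds its last target.

### The job

There are one or two metal bushes, in the wooden rack or already loose in the open vise. Stand them all side by side between the vise jaws and crank the jaw tight on them. With the orange deburring tool run the blade once round the upper edge of each bore, just inside the hole, in light unbroken contact, counter-clockwise seen from above from the blue mark back to the mark, about ten seconds a round: steel before brass before copper. Then put the tool back in its stand, crank the vise well open again, stand all the bushes in the rack, and leave the red and the blue bottle alone.

Things in the scene. Friction and masses are not known exactly. Their poses are not given: they have to be found in the camera images.
- vise: A grey crank vise bolted to the bench; origin on the bench under the middle of its work row. Its x axis runs along the jaws, away from the robot; z up. Fixed jaw: face at y = -20 mm, top 44 mm above the bench. The whole jaw block reaches from y = -51 to +53 mm. At x = -130, y = +55 mm stands the gear head, 60 x 60 mm and 80 mm high, that carries the crank.
- work_row (a point): Middle of the vise's steel bed, 30 mm above the bench, axes as the vise's. The bed is 142 mm long between its end stops (x from -71 to 71 mm); both jaws, and a low stop at either end, stand 14 mm above it. Bushes are clamped standing in a row along y = 0, at any x between -45 and 45 mm. At a start one may already stand loose there.
- jaw_pad: Black rubber pad, 142 mm long, on the vise's moving jaw (the +y side). Its face is at y = +32 mm in the vise's frame minus 2 mm per rad of the crank, so it closes towards -y. Once it meets the work it gives way on a stiff spring, 15 N per mm, up to 4 mm. Its own pose is of no use.
- crank (a joint): Crank angle in rad, 0 (jaw fully open, 52 mm) to 8.0 (stop); grows as the crank turns clockwise seen from above. 2 mm of jaw travel per rad: the pad meets 40 mm wide work at about 6 rad and grips it fully at 7.3 to 7.8. Stiff by friction (about 0.25 N m) and stays where it is left.
- crank_hub (a point): A point on the crank's vertical axis, at the height of the middle of the knob's grip (114 mm above the bench).
- crank_knob (a point): Middle of the crank's upright black knob: 20 mm across, 36 mm tall (96 to 132 mm above the bench; this point at 114 mm), 38 mm from the crank's axis, spinning freely on its pin. Below it lies the flat crank arm, top 95 mm above the bench; at crank angle 0 the arm points along the vise's +x.
- rack: Low wooden rack, 110 x 56 mm, fixed; origin under its middle on the bench, x along its length. The bushes stand on its top, 30 mm above the bench, inside a rim 14 mm high (inside 104 x 50 mm): room for two, 50 mm apart at x = -25 and 25 mm.
- stand: Small grey square stand for the tool, 38 x 38 mm, 50 mm high, fixed; origin under its middle on the bench. Its pocket is 30 x 30 mm, 14 mm deep (floor 36 mm above the bench), with a 16 mm square hole in the floor for the blade.
- tool: Deburring tool with an orange square handle, standing upright in the stand, blade down, 180 g. Origin on its axis at the underside of its round steel collar (24 mm across, 12 mm high); z up along the handle. The handle, 22 x 22 mm with sides along the tool's x and y, runs from z = 12 to 58 mm.
- blade_tip (a point): Lower end of the blade, on the tool's axis 28 mm below the tool's origin while nothing pushes the blade.
- bush_steel: A grey steel bush (short tube), 40 mm outside, 28 mm bore right through, 40 mm tall, 130 g, standing upright; may be absent. Origin in the middle of its underside, z up; a blue line across its top face and down its side marks its +x side.
- bush_brass: A yellow brass bush (short tube), 40 mm outside, 28 mm bore right through, 40 mm tall, 130 g, standing upright; may be absent. Origin in the middle of its underside, z up; a blue line across its top face and down its side marks its +x side.
- bush_copper: A reddish copper bush (short tube), 40 mm outside, 28 mm bore right through, 40 mm tall, 130 g, standing upright; may be absent. Origin in the middle of its underside, z up; a blue line across its top face and down its side marks its +x side.
- bottle_red: Red round dosing bottle, 73 mm across, 118 mm tall; origin in the middle of its underside. A bystander, to be left alone.
- bottle_blue: Blue round dosing bottle, 73 mm across, 118 mm tall; origin in the middle of its underside. A bystander, to be left alone.
- blade: The tool's blade, a 6 mm round steel pin that hangs 28 mm below the collar's underside. It floats sideways on springs, about 0.8 N per mm, up to 5 mm any way, so 2 to 3 mm of sideways over-travel give a light steady pressure. Origin as the tool's while nothing pushes it.

How it is judged:
On the way, in this order (a step that is already met when the one before it is completed fails the run):
1. steel bush held by the jaw; the blade, inside its bore and against the edge for 1 s on end, on the first quarter counter-clockwise from the mark (contact force between blade and bush_steel above 0.2 N and horizontal distance between blade_tip and bush_steel below 0.0165 m and z of blade_tip in the frame of bush_steel between 0.02 and 0.0395 m and contact force between jaw_pad and bush_steel above 2 N and contact force between the fingers and bush_steel below 0.5 N and x of blade_tip in the frame of bush_steel above 0 m and y of blade_tip in the frame of bush_steel above 0 m), for 1 s.
2. the blade against the steel bush's edge for 2.5 s on end on the half away from the mark (contact force between blade and bush_steel above 0.2 N and horizontal distance between blade_tip and bush_steel below 0.0165 m and z of blade_tip in the frame of bush_steel between 0.02 and 0.0395 m and contact force between jaw_pad and bush_steel above 2 N and contact force between the fingers and bush_steel below 0.5 N and x of blade_tip in the frame of bush_steel below 0 m), for 2.5 s.
3. the blade against the steel bush's edge for 1 s on end on the last quarter before the mark (contact force between blade and bush_steel above 0.2 N and horizontal distance between blade_tip and bush_steel below 0.0165 m and z of blade_tip in the frame of bush_steel between 0.02 and 0.0395 m and contact force between jaw_pad and bush_steel above 2 N and contact force between the fingers and bush_steel below 0.5 N and x of blade_tip in the frame of bush_steel above 0 m and y of blade_tip in the frame of bush_steel below 0 m), for 1 s.
4. brass bush held by the jaw; the blade, inside its bore and against the edge for 1 s on end, on the first quarter counter-clockwise from the mark (contact force between blade and bush_brass above 0.2 N and horizontal distance between blade_tip and bush_brass below 0.0165 m and z of blade_tip in the frame of bush_brass between 0.02 and 0.0395 m and contact force between jaw_pad and bush_brass above 2 N and contact force between the fingers and bush_brass below 0.5 N and x of blade_tip in the frame of bush_brass above 0 m and y of blade_tip in the frame of bush_brass above 0 m), for 1 s.
5. the blade against the brass bush's edge for 2.5 s on end on the half away from the mark (contact force between blade and bush_brass above 0.2 N and horizontal distance between blade_tip and bush_brass below 0.0165 m and z of blade_tip in the frame of bush_brass between 0.02 and 0.0395 m and contact force between jaw_pad and bush_brass above 2 N and contact force between the fingers and bush_brass below 0.5 N and x of blade_tip in the frame of bush_brass below 0 m), for 2.5 s.
6. the blade against the brass bush's edge for 1 s on end on the last quarter before the mark (contact force between blade and bush_brass above 0.2 N and horizontal distance between blade_tip and bush_brass below 0.0165 m and z of blade_tip in the frame of bush_brass between 0.02 and 0.0395 m and contact force between jaw_pad and bush_brass above 2 N and contact force between the fingers and bush_brass below 0.5 N and x of blade_tip in the frame of bush_brass above 0 m and y of blade_tip in the frame of bush_brass below 0 m), for 1 s.
7. copper bush held by the jaw; the blade, inside its bore and against the edge for 1 s on end, on the first quarter counter-clockwise from the mark (contact force between blade and bush_copper above 0.2 N and horizontal distance between blade_tip and bush_copper below 0.0165 m and z of blade_tip in the frame of bush_copper between 0.02 and 0.0395 m and contact force between jaw_pad and bush_copper above 2 N and contact force between the fingers and bush_copper below 0.5 N and x of blade_tip in the frame of bush_copper above 0 m and y of blade_tip in the frame of bush_copper above 0 m), for 1 s.
8. the blade against the copper bush's edge for 2.5 s on end on the half away from the mark (contact force between blade and bush_copper above 0.2 N and horizontal distance between blade_tip and bush_copper below 0.0165 m and z of blade_tip in the frame of bush_copper between 0.02 and 0.0395 m and contact force between jaw_pad and bush_copper above 2 N and contact force between the fingers and bush_copper below 0.5 N and x of blade_tip in the frame of bush_copper below 0 m), for 2.5 s.
9. the blade against the copper bush's edge for 1 s on end on the last quarter before the mark (contact force between blade and bush_copper above 0.2 N and horizontal distance between blade_tip and bush_copper below 0.0165 m and z of blade_tip in the frame of bush_copper between 0.02 and 0.0395 m and contact force between jaw_pad and bush_copper above 2 N and contact force between the fingers and bush_copper below 0.5 N and x of blade_tip in the frame of bush_copper above 0 m and y of blade_tip in the frame of bush_copper below 0 m), for 1 s.
At the end, for the whole second after the job is handed in: Every bush that is there stands upright at rest on the rack inside its rim (within 8 mm of the rack's long middle line and 34 mm of its middle); the tool stands at rest in its stand's pocket, blade down; the crank is back below 3 rad, so that the jaw is well open (x of bush_steel in the frame of rack between -0.034 and 0.034 m and y of bush_steel in the frame of rack between -0.008 and 0.008 m and z of bush_steel in the frame of rack between 0.026 and 0.033 m and angle between each of bush_steel, bush_brass, bush_copper's own z axis and vertical below 0.1 rad and linear speed of each of bush_steel, bush_brass, bush_copper, tool below 0.02 m/s and x of bush_brass in the frame of rack between -0.034 and 0.034 m and y of bush_brass in the frame of rack between -0.008 and 0.008 m and z of bush_brass in the frame of rack between 0.026 and 0.033 m and x of bush_copper in the frame of rack between -0.034 and 0.034 m and y of bush_copper in the frame of rack between -0.008 and 0.008 m and z of bush_copper in the frame of rack between 0.026 and 0.033 m and horizontal distance between tool and stand below 0.008 m and z of tool in the frame of stand below 0.04 m and angle between tool's own z axis and vertical below 0.2 rad and value of joint crank below 3 rad); the robot touches nothing.
It fails at once if the blade presses on a bush with more than 15 N (contact force between blade and bush_steel above 15 N or contact force between blade and bush_brass above 15 N or contact force between blade and bush_copper above 15 N).
It fails at once if the red or the blue bottle is pushed more than 3 cm away (distance of any of bottle_red, bottle_blue from where it was at the start of the episode above 0.03 m).
Of bush_steel, bush_brass, bush_copper only 1 to 2 are there at a start; the rules pass over those that are not, and their reading is None.
At some moment in a run one of bush_steel, bush_brass, bush_copper may be knocked a few centimetres aside while the robot is not near it.
It also fails if it takes over 210 s, if anything falls off the work surface, if the arm or the gripper's body presses on something with over 40 N, if the wrist force passes 120 N, or if a joint passes its speed limit or range.

## Working session

There is one attempt and no reset: what is moved stays moved. The work goes in short steps, Python scripts to look and compute and a shell command to move; the robot and the scene stay as the last step left them, time stands still between calls to the robot, and variables do not carry over. Pictures are saved under pics/ and viewed, and the job is handed in when it is done.

```bash
ls -la; mkdir -p pics
cat > h.py <<'E'
import numpy as np, cv2
from station import manip, snapshot
def snap(name,fn):
    s=snapshot(name); cv2.imwrite('pics/'+fn,s['image']); np.savez('pics/'+fn+'.npz',**{k:s[k] for k in ('image','range_z','vertical_fov','cx','cy','distortion','extrinsics')}); return s
def K(s):
    h=s['image'].shape[0]; f=h/2/np.tan(np.radians(float(s['vertical_fov']))/2)
    return np.array([[f,0,float(s['cx'])],[0,f,float(s['cy'])],[0,0,1]])
def ray(s,uv):
    uv=np.array(uv,float).reshape(-1,1,2)
    n=cv2.undistortPoints(uv,K(s),np.array(s['distortion'],float)).reshape(-1,2)
    d=np.c_[n[:,0],-n[:,1],-np.ones(len(n))]
    E=np.array(s['extrinsics']); R=E[:3,:3]; t=E[:3,3]
    return -R.T@t, d@R
def onplane(s,uv,z):
    o,d=ray(s,uv); k=(z-o[2])/d[:,2]; return o+d*k[:,None]
def pts(s,uv):
    uv=np.array(uv,float).reshape(-1,2); o,d=ray(s,uv)
    r=s['range_z'][np.round(uv[:,1]).astype(int),np.round(uv[:,0]).astype(int)]
    return o+d*r[:,None]
def proj(s,P):
    P=np.array(P,float).reshape(-1,3); E=np.array(s['extrinsics']); c=P@E[:3,:3].T+E[:3,3]
    c=c*[1,-1,-1]; return cv2.projectPoints(c,np.zeros(3),np.zeros(3),K(s),np.array(s['distortion'],float))[0].reshape(-1,2)
def load(fn): return dict(np.load('pics/'+fn+'.npz'))
E
python3 - <<'E'
from h import *
for n in('scene','top'):
    s=snap(n,n+'0.png'); print(n,s['vertical_fov'],s['distortion'],ray(s,[320,240]))
st=manip.sense(); print(st, manip.hold_point_z)
E
```

```text
total 12
drwxr-xr-x  3 agent agent 4096 Dec  6 20:29 .
drwxr-xr-x 23 root  root  4096 Dec  6 20:29 ..
drwxr-xr-x  2 agent agent 4096 Dec  6 20:29 pics
scene 51.035653036172114 [-0.05044072  0.          0.          0.          0.        ] (array([-0.0786339 , -0.2162092 ,  0.64648174]), array([[ 0.58452401,  0.51088166, -0.63057943]]))
top 46.62905344678242 [0.00490348 0.         0.         0.         0.        ] (array([0.32868762, 0.20006094, 0.93968093]), array([[ 0.13741107,  0.02004137, -0.99034234]]))
{'t': 0.1, 'q': array([ 9.25507323e-01,  5.28384047e-01,  1.43377945e+00,  3.33030849e-05,
        1.18142653e+00, -1.78514460e-01]), 'qd': array([ 1.50891110e-03, -3.61012147e-03, -3.15910485e-03, -2.64169475e-05,
        9.12779102e-04, -8.38612018e-04]), 'tau': array([-5.02306489e-05, -4.43308532e+01, -1.78584766e+01, -2.41304679e-04,
        3.96385352e-03,  1.26289166e-05]), 'tcp_pos': array([0.28083009, 0.55762426, 0.23042315]), 'tool_rot': array([ 0.16289713,  0.68822744, -0.16418265,  0.68764204]), 'force': array([-0.7820365 ,  0.03189985, -0.17549154]), 'ft_torque': array([-0.00605927, -0.02423534,  0.00808864]), 'finger_gap': 1.003019216101455} 0.0187
```

View pics/scene0.png

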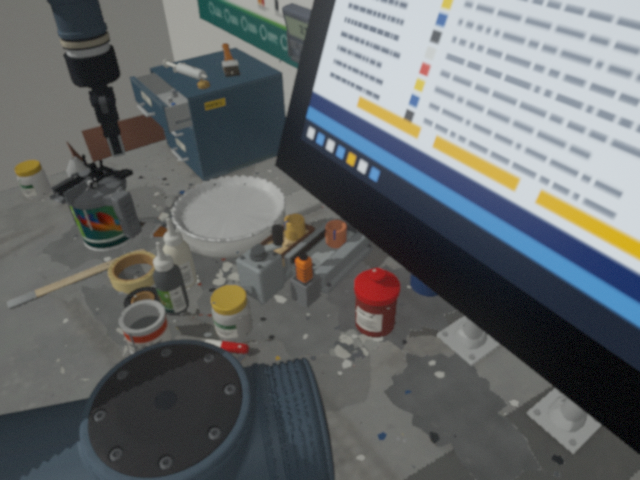

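View pics/top0.png

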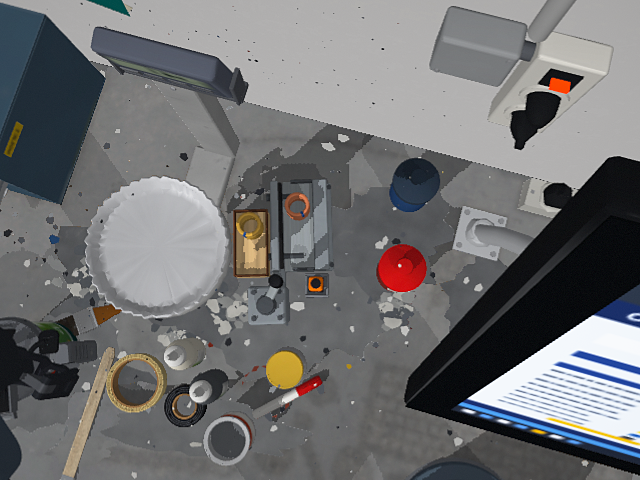

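Run:
```python
from h import *
s=load('top0.png'); im=s['image']
c=im[165:335,220:350]; cv2.imwrite('pics/c0.png',cv2.resize(c,None,fx=4.5,fy=3.5*4.5/3.5*0+3.5,interpolation=cv2.INTER_CUBIC) if 0 else cv2.resize(c,None,fx=3.5,fy=3.5,interpolation=cv2.INTER_CUBIC))
for n,uv in dict(vise=(295,225),brass=(249,222),copper=(298,206),knob=(276,281),tool=(316,283),red=(401,267),blue=(413,180),rack=(251,258),bench=(350,300),base=(460,478)).items():
    print(n,pts(s,uv).round(4))
s2=load('scene0.png'); im=s2['image']
c=im[190:320,220:440]; cv2.imwrite('pics/c1.png',cv2.resize(c,None,fx=3.5,fy=3.5,interpolation=cv2.INTER_CUBIC))
```

```text
vise [[0.4794 0.2602 0.0311]]
brass [[0.4834 0.3365 0.0323]]
copper [[0.5113 0.2558 0.0319]]
knob [[0.3801 0.2796 0.131 ]]
tool [[0.3797 0.2222 0.1019]]
red [[0.404  0.0963 0.1155]]
blue [[0.5358 0.0774 0.117 ]]
rack [[0.424  0.3319 0.0277]]
bench [[0.3581 0.1675 0.0023]]
base [[ 0.0825 -0.0059  0.015 ]]
```

View pics/c0.png

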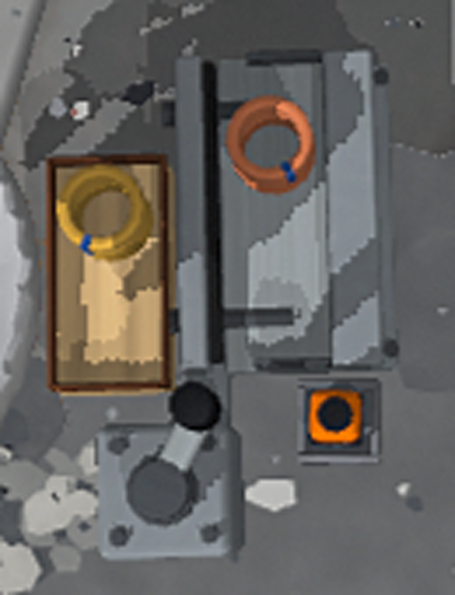

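View pics/c1.png

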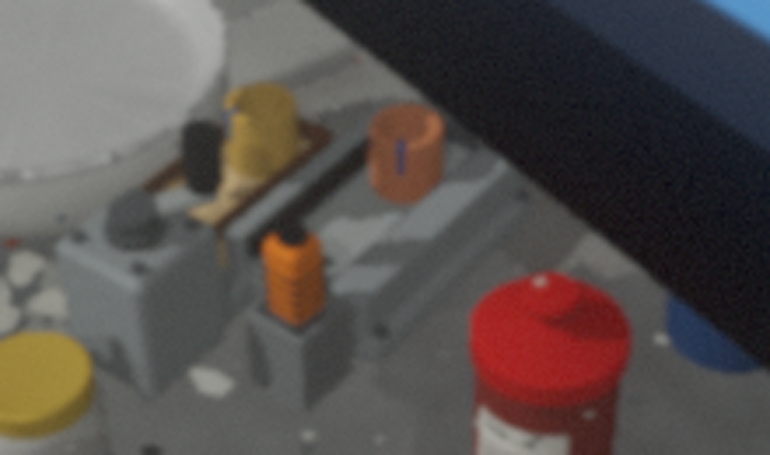

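```bash
cat >> h.py <<'E'
def cloud(s):
    v,u=np.mgrid[0:480,0:640]; P=pts(s,np.c_[u.ravel(),v.ravel()]); return P.reshape(480,640,3)
def rect(m,P):
    m=m.astype(np.uint8); n,l,st,c=cv2.connectedComponentsWithStats(m)
    for i in np.argsort(-st[1:,4])[:4]+1:
        q=P[l==i][:,:2].astype(np.float32); print(st[i],'rect',[np.round(x,4) for x in cv2.minAreaRect(q)], 'z',P[l==i][:,2].mean().round(4))
E
python3 - <<'E'
from h import *
s=load('top0.png'); im=s['image']; P=cloud(s)
roi=np.zeros((480,640),bool); roi[165:335,220:350]=1
z=P[...,2]
for lo,hi,n in((.040,.0475,'jaw/rim'),(.025,.034,'bed/rack top'),(.076,.084,'gearhead'),(.066,.075,'bush tops'),(.098,.106,'tool top'),(.126,.138,'knob top'),(.046,.053,'stand')):
    print(n); rect(roi&(z>lo)&(z<hi),P)
hsv=cv2.cvtColor(im,cv2.COLOR_BGR2HSV)
print('blue marks'); m=roi&(hsv[...,0]>100)&(hsv[...,0]<130)&(hsv[...,1]>120)&(hsv[...,2]>60)
rect(m,P); 
h=np.clip(z/0.14,0,1)*255
cv2.imwrite('pics/hm.png',cv2.resize(cv2.applyColorMap(h.astype(np.uint8),cv2.COLORMAP_JET)[165:335,220:350],None,fx=3.5,fy=3.5,interpolation=cv2.INTER_NEAREST))
E
```

```text
jaw/rim
[ 290  179   40   91 1416] rect [array([0.4804, 0.2361]), array([0.1503, 0.06  ]), np.float64(2.575)] z 0.0437
[270 181  13  90 999] rect [array([0.4776, 0.2907]), array([0.1484, 0.0192]), np.float64(2.7014)] z 0.0436
[233 209  35  68 394] rect [array([0.4488, 0.3324]), array([0.1104, 0.0561]), np.float64(2.0719)] z 0.0434
[242 219   5  11  11] rect [array([0.4786, 0.3445]), array([0.0034, 0.0177]), np.float64(70.1951)] z 0.0434
bed/rack top
[ 281  182   34   89 1978] rect [array([0.4797, 0.2564]), array([0.1491, 0.0506]), np.float64(2.7747)] z 0.03
[ 235  211   31   64 1223] rect [array([0.4495, 0.3336]), array([0.1032, 0.0492]), np.float64(2.3859)] z 0.0299
[290 200  15  13 148] rect [array([0.5116, 0.2575]), array([0.0194, 0.025 ]), np.float64(30.5519)] z 0.03
[243 219  14  14 145] rect [array([0.4778, 0.3357]), array([0.021 , 0.0226]), np.float64(81.7609)] z 0.0298
gearhead
[247 285  39  40 956] rect [array([0.3473, 0.2993]), array([0.0598, 0.0591]), np.float64(1.9483)] z 0.0798
[321 289   2   3   5] rect [array([0.3704, 0.2141]), array([0.003 , 0.0015]), np.float64(0.195
[... 1176 characters left out ...]
 0.0189]), np.float64(3.2737)] z 0.1314
stand
[305 273  24  24 210] rect [array([0.3806, 0.2228]), array([0.0369, 0.0369]), np.float64(0.7016)] z 0.0497
[220 233   3  18  24] rect [array([0.4478, 0.3783]), array([0.0279, 0.0041]), np.float64(1.8602)] z 0.0507
[294 211  15   8  16] rect [array([0.4917, 0.2485]), array([0.0045, 0.0255]), np.float64(27.8246)] z 0.0489
[252 230  10   8  12] rect [array([0.4606, 0.3202]), array([0.0022, 0.0184]), np.float64(39.5725)] z 0.0504
blue marks
[300 211   4   6  11] rect [array([0.4922, 0.2473]), array([0.0061, 0.0023]), np.float64(37.948)] z 0.0685
[243 232   3   5   9] rect [array([0.458 , 0.3377]), array([0.0024, 0.006 ]), np.float64(58.313)] z 0.0701
```

View pics/hm.png

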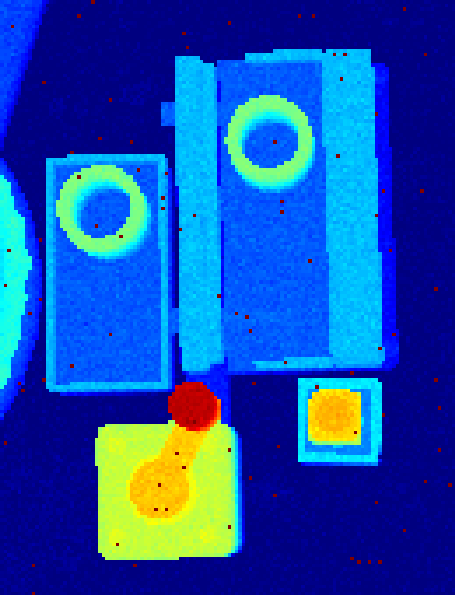

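```bash
cat >> h.py <<'E'
from scipy.spatial.transform import Rotation as Ro
PSI=0.0454; VO=np.array([0.4797,0.2503])
def v2w(x,y): c,s=np.cos(PSI),np.sin(PSI); return VO+[c*x-s*y, s*x+c*y]
def w2v(p): c,s=np.cos(PSI),np.sin(PSI); d=np.array(p)[:2]-VO; return np.array([c*d[0]+s*d[1],-s*d[0]+c*d[1]])
def where(tgt=None):
    st=manip.sense(); R=Ro.from_quat(st['tool_rot']).as_matrix()
    yaw=np.arctan2(R[1,2],R[0,2])  # heading of tool z
    print('t%.2f'%st['t'],'tcp',st['tcp_pos'].round(4),'x',R[:,0].round(3),'zheading(rad) %.4f'%yaw,'F',st['force'].round(2),'gap %.4f'%(st['finger_gap']*.0854),'q',st['q'].round(2))
    if tgt is not None: print('delta tool',(R.T@(np.array(tgt)-st['tcp_pos'])).round(4))
E
python3 - <<'E'
from h import *
where([0.4744,.3323,.12])
s=load('top0.png')
P=cloud(s)
print(P[400,410],P[350,440],P[250,560],P[170,620],P[440,470])
s=load('scene0.png'); P=cloud(s)
for uv in((283,165),(330,20),(400,230),(500,300),(600,400)): print(P[uv[1],uv[0]])
E
```

```text
t0.10 tcp [0.2808 0.5576 0.2304] x [-0.001 -0.002 -1.   ] zheading(rad) -0.4668 F [-0.78  0.03 -0.18] gap 0.0857 q [ 0.93  0.53  1.43  0.    1.18 -0.18]
delta tool [ 0.1105 -0.1139  0.2743]
[0.25287017 0.12426972 0.39658517] [0.30450153 0.11332172 0.4900429 ] [0.35990107 0.09788635 0.69057588] [0.38808932 0.08594147 0.72261672] [ 0.13645525 -0.02705419 -0.00168368]
[0.24286238 0.11255265 0.37706247]
[0.28475084 0.08028405 0.51920953]
[ 0.20282112 -0.05617355  0.39621532]
[ 0.17695881 -0.15307005  0.39832463]
[ 0.15125657 -0.23176946  0.38392571]
```

Run:
```python
from h import *
a=.925
def loc(p): return np.round([p[0]*np.cos(a)+p[1]*np.sin(a), -p[0]*np.sin(a)+p[1]*np.cos(a), p[2]],3)
s=load('scene0.png'); P=cloud(s)
for uv in((165,400),(230,370),(100,400),(290,380),(290,440),(320,440),(270,460),(40,440),(80,10),(90,70),(100,100),(115,145),(60,20),(105,20)): print(uv,loc(P[uv[1],uv[0]]),P[uv[1],uv[0]].round(3))
s=load('top0.png'); P=cloud(s)
for uv in((5,330),(10,360),(30,380),(30,420),(5,450),(75,380),(455,475)): print(uv,loc(P[uv[1],uv[0]]),P[uv[1],uv[0]].round(3))
P=P.reshape(-1,3)
```

```text
(165, 400) [-0.002 -0.001  0.348] [-0.001 -0.002  0.348]
(230, 370) [ 0.014 -0.046  0.345] [ 0.046 -0.016  0.345]
(100, 400) [0.011 0.045 0.345] [-0.029  0.036  0.345]
(290, 380) [ 0.01  -0.088  0.325] [ 0.076 -0.046  0.325]
(290, 440) [-0.033 -0.08   0.316] [ 0.044 -0.075  0.316]
(320, 440) [-0.038 -0.1    0.314] [ 0.058 -0.09   0.314]
(270, 460) [-0.043 -0.064  0.313] [ 0.025 -0.073  0.313]
(40, 440) [0.    0.09  0.328] [-0.071  0.054  0.328]
(80, 10) [0.587 0.1   0.469] [0.273 0.529 0.469]
(90, 70) [0.577 0.109 0.386] [0.261 0.527 0.386]
(100, 100) [0.549 0.101 0.348] [0.25  0.5   0.348]
(115, 145) [0.56  0.102 0.267] [0.256 0.509 0.267]
(60, 20) [0.589 0.131 0.458] [0.25  0.549 0.458]
(105, 20) [1.711 0.261 0.181] [0.821 1.524 0.181]
(5, 330) [0.615 0.073 0.364] [0.312 0.535 0.364]
(10, 360) [0.585 0.087 0.377] [0.283 0.519 0.377]
(30, 380) [0.567 0.102 0.346] [0.26  0.514 0.346]
(30, 420) [0.645 0.291 0.001] [0.156 0.69  0.001]
(5, 450) [0.473 0.055 0.563] [0.241 0.411 0.563]
(75, 380) [0.543 0.09  0.298] [0.255 0.488 0.298]
(455, 475) [ 0.054 -0.068  0.015] [0.087 0.002 0.015]
```

```bash
python3 -m crank '[[0.065,0,-0.016,0.039,0],[0.065,0,-0.016,0.039,0],[0.065,0,-0.016,0.039,0],[0.065,0,-0.016,0.039,0],[0.065,0,-0.016,0.039,0]]'; python3 -m crank '[[0.065,0,0,0,-0.13],[0.065,0,0,0,-0.13],[0.065,0,0,0,-0.13],[0.065,0,0,0,-0.12],[0.065,0,0,0,0]]'; python3 -c "
from h import *
where([.4744,.3323,.12]); snap('top','t1.png'); snap('scene','s1.png')"
```

```text
t: 0.6
tcp_pos: [0.4199, 0.3975, 0.2309]
tool_rot: [0.163, 0.688, -0.164, 0.688]
force: [0.5, -0.5, 0.1]
finger_gap: 0.761
t: 1.1
tcp_pos: [0.4191, 0.3987, 0.2309]
tool_rot: [-0.015, 0.707, 0.015, 0.707]
force: [0.2, -1.0, 0.7]
finger_gap: 0.762
t1.10 tcp [0.4191 0.3987 0.2309] x [-0.001 -0.001 -1.   ] zheading(rad) 0.0428 F [ 0.24 -0.99  0.7 ] gap 0.0650 q [ 0.57  0.47  1.55  0.    1.13 -1.05]
delta tool [ 0.1108 -0.0686  0.0525]
```

View pics/t1.png

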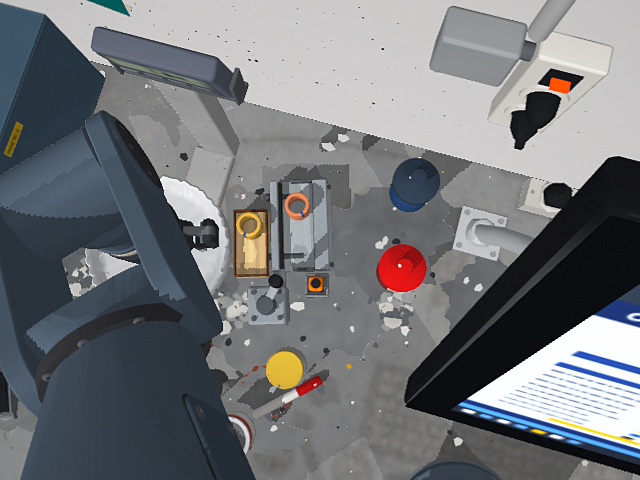

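View pics/s1.png

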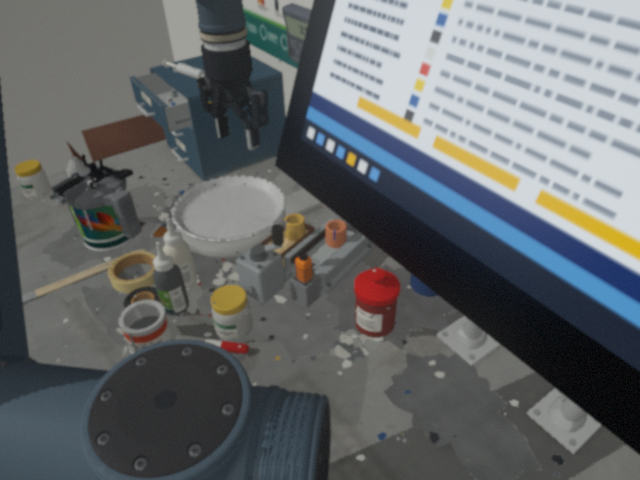

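```bash
python3 -m crank '[[0.065,0,-0.034,0.026,0],[0.065,0,-0.034,0.026,0],[0.065,0.03,0,0,0],[0.065,0.03,0,0,0],[0.065,0,0,0,0]]' 40; python3 -c "
from h import *
where([.4744,.3323,.042]); s=snap('scene','s2.png'); cv2.imwrite('pics/c2.png',cv2.resize(s['image'][190:320,220:440],None,fx=3.5,fy=3.5))"
```

```text
t: 1.7
tcp_pos: [0.4716, 0.3315, 0.1676]
tool_rot: [-0.016, 0.71, 0.013, 0.704]
force: [-1.0, -0.7, 0.5]
finger_gap: 0.762
t1.70 tcp [0.4716 0.3315 0.1676] x [-0.009 -0.004 -1.   ] zheading(rad) 0.0406 F [-1.02 -0.67  0.54] gap 0.0650 q [ 0.42  0.55  1.61 -0.    0.99 -1.19]
delta tool [0.1255 0.0012 0.004 ]
```

View pics/c2.png

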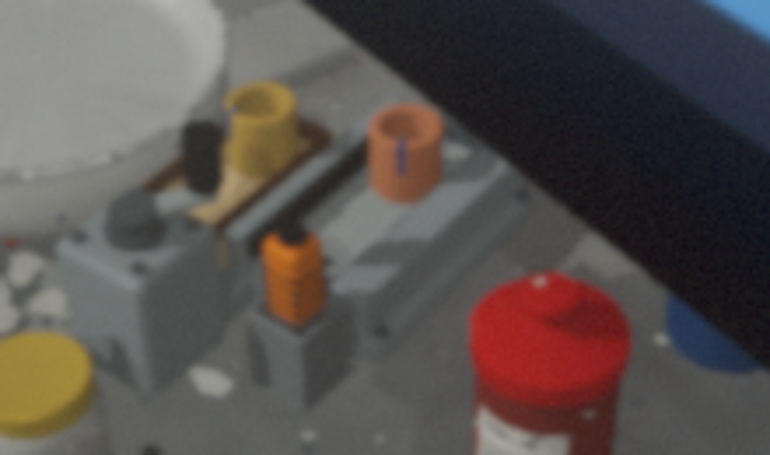

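```bash
python3 -m crank '[[0.065,0.04,0.001,0.003,0],[0.065,0.04,0,0,0],[0.065,0.03,0,0,0],[0.065,0.012,0,0,0],[0.065,0,0,0,0]]'; python3 -c "
from h import *
where([.4744,.3323,.042])"
```

```text
t: 2.25
tcp_pos: [0.477, 0.3347, 0.049]
tool_rot: [-0.015, 0.707, 0.015, 0.707]
force: [0.2, -0.1, 0.1]
finger_gap: 0.76
t2.25 tcp [0.477  0.3347 0.049 ] x [-0.001 -0.001 -1.   ] zheading(rad) 0.0433 F [ 0.16 -0.08  0.1 ] gap 0.0649 q [ 0.42  0.73  1.67 -0.    0.74 -1.19]
delta tool [ 0.007  -0.0022 -0.0027]
```

```bash
python3 -m crank '[[0.065,0.007,-0.002,-0.003,0],[0.065,0,0,0,0],[0.035,0,0,0,0],[0.035,0,0,0,0],[0.035,0,0,0,0]]' 40; python3 -m crank '[[0.035,0,0,0,0],[0.035,0,0,0,0]]';python3 -c "
from h import *
where([.4744,.3323,.042])"
```

```text
t: 2.75
tcp_pos: [0.475, 0.3326, 0.0436]
tool_rot: [-0.015, 0.706, 0.016, 0.708]
force: [-0.1, -0.2, 7.2]
finger_gap: 0.457
t: 2.95
tcp_pos: [0.475, 0.3326, 0.0436]
tool_rot: [-0.015, 0.706, 0.016, 0.708]
force: [-0.9, -0.9, 5.0]
finger_gap: 0.458
t2.95 tcp [0.475  0.3326 0.0436] x [ 0.002  0.001 -1.   ] zheading(rad) 0.0431 F [-0.86 -0.87  4.98] gap 0.0391 q [ 0.42  0.74  1.68  0.    0.72 -1.2 ]
delta tool [ 0.0016 -0.0003 -0.0006]
```

```bash
python3 -m crank '[[0.035,-0.03,0,0,0],[0.035,-0.04,0,0,0],[0.035,0,-0.04,-0.019,0],[0.035,0,-0.04,-0.019,0],[0.035,0,0,0,0]]'; python3 -m crank '[[0.035,0,0,0,0],[0.035,0,0,0,0]]';python3 -c "
from h import *
t=v2w(-.040,.003); print(t)
where([*t,.0436]); s=snap('scene','s3.png'); cv2.imwrite('pics/c3.png',cv2.resize(s['image'][190:320,220:440],None,fx=3.5,fy=3.5))"
```

```text
t: 3.45
tcp_pos: [0.4346, 0.2466, 0.1121]
tool_rot: [-0.015, 0.71, 0.013, 0.704]
force: [-0.3, 0.5, -2.0]
finger_gap: 0.458
t: 3.65
tcp_pos: [0.441, 0.2513, 0.1125]
tool_rot: [-0.015, 0.706, 0.015, 0.708]
force: [-0.7, -0.3, -1.9]
finger_gap: 0.455
[0.43960506 0.25148153]
t3.65 tcp [0.441  0.2513 0.1125] x [ 0.002  0.001 -1.   ] zheading(rad) 0.0431 F [-0.7  -0.29 -1.85] gap 0.0389 q [ 0.3   0.56  1.83  0.    0.75 -1.32]
delta tool [ 0.0689  0.0002 -0.0015]
```

View pics/c3.png

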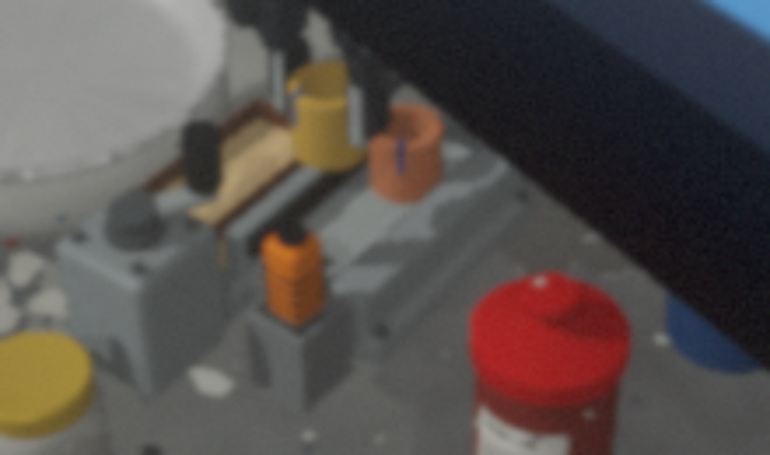

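```bash
python3 -m crank '[[0.035,0.03,0,-0.001,0],[0.035,0.025,0,0,0],[0.035,0.009,0,0,0],[0.035,0.003,0,0,0],[0.035,0,0,0,0]]'; python3 -m crank '[[0.035,0.002,0,0,0],[0.035,0,0,0,0]]';python3 -c "
from h import *
t=v2w(-.040,.003)
where([*t,.0436])"
```

```text
t: 4.2
tcp_pos: [0.4392, 0.2511, 0.0453]
tool_rot: [-0.015, 0.707, 0.016, 0.707]
force: [0.5, 0.0, -0.3]
finger_gap: 0.459
t: 4.4
tcp_pos: [0.4394, 0.2509, 0.044]
tool_rot: [-0.015, 0.706, 0.015, 0.708]
force: [0.5, -0.4, -1.7]
finger_gap: 0.455
t4.40 tcp [0.4394 0.2509 0.044 ] x [ 0.002  0.    -1.   ] zheading(rad) 0.0434 F [ 0.54 -0.37 -1.69] gap 0.0388 q [ 0.3   0.68  1.87 -0.    0.58 -1.32]
delta tool [0.0004 0.0006 0.0003]
```

```bash
python3 -m crank '[[0.035,0.001,0,0,0],[0.04,0,0,0,0],[0.06,0,0,0,0],[0.06,0,0,0,0],[0.06,0,0,0,0]]'; python3 -m crank '[[0.06,-0.04,0,0,0],[0.06,-0.04,0,0,0],[0.06,-0.03,0,0,0],[0.06,0,0.04,-0.03,0],[0.06,0,0,0,0]]';python3 -c "
from h import *
s=snap('scene','s4.png'); cv2.imwrite('pics/c4.png',cv2.resize(s['image'][190:320,220:440],None,fx=3.5,fy=3.5)); snap('top','t4.png')
where([.381,.2819,.15])"
```

```text
t: 4.9
tcp_pos: [0.4388, 0.2506, 0.0424]
tool_rot: [-0.015, 0.707, 0.015, 0.707]
force: [-0.1, -0.0, 0.3]
finger_gap: 0.698
t: 5.4
tcp_pos: [0.4038, 0.2916, 0.1533]
tool_rot: [-0.016, 0.707, 0.017, 0.706]
force: [0.2, -0.2, -0.6]
finger_gap: 0.7
t5.50 tcp [0.4062 0.2897 0.1524] x [-0. -0. -1.] zheading(rad) 0.0457 F [ 0.22  0.34 -0.67] gap 0.0599 q [ 0.4   0.48  1.82 -0.    0.84 -1.22]
delta tool [ 0.0024 -0.0067 -0.0255]
```

View pics/c4.png

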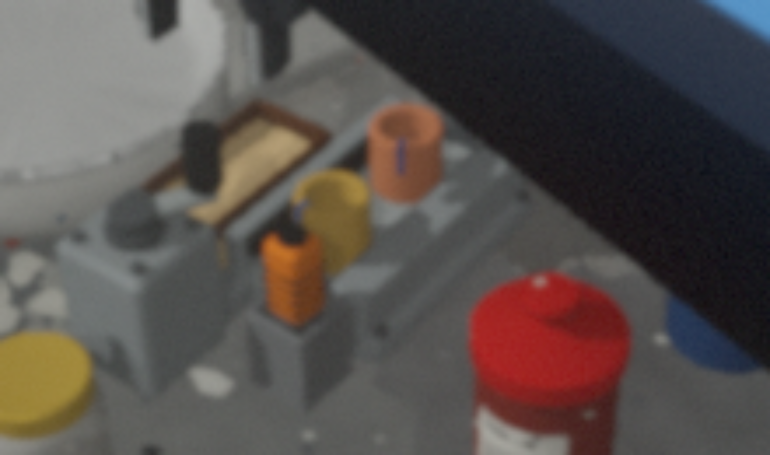

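View pics/t4.png

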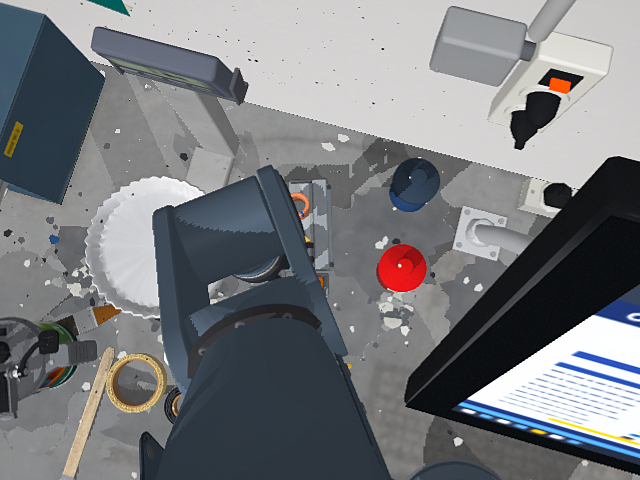

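```bash
python3 -m crank '[[0.045,0,-0.007,-0.025,0],[0.045,0,0,0,0],[0.045,0,0,0,0]]'; python3 -c "
from h import *
where([.381,.2819,.102])"
```

```text
t: 5.8
tcp_pos: [0.383, 0.2807, 0.152]
tool_rot: [-0.015, 0.707, 0.015, 0.707]
force: [0.1, -0.2, 0.9]
finger_gap: 0.532
t5.80 tcp [0.383  0.2807 0.152 ] x [ 0. -0. -1.] zheading(rad) 0.0424 F [ 0.09 -0.23  0.91] gap 0.0454 q [ 0.4   0.46  1.88 -0.    0.81 -1.22]
delta tool [ 0.05    0.0013 -0.0019]
```

```bash
python3 -m crank '[[0.045,0.025,0.001,-0.002,0],[0.045,0.025,0,0,0],[0.045,0,0,0,0],[0.015,0,0,0,0],[0.015,0,0,0,0]]' 60;  python3 -m crank '[[0.015,0,0,0,0],[0.015,0,0,0,0]]'; python3 -c "
from h import *
where([.381,.2819,.102]); s=snap('scene','s5.png'); cv2.imwrite('pics/c5.png',cv2.resize(s['image'][150:320,180:440],None,fx=3,fy=3))"
```

```text
t: 6.3
tcp_pos: [0.3818, 0.2827, 0.1031]
tool_rot: [-0.014, 0.706, 0.015, 0.708]
force: [-2.0, 1.7, 1.9]
finger_gap: 0.216
t: 6.5
tcp_pos: [0.3816, 0.2827, 0.1032]
tool_rot: [-0.015, 0.706, 0.016, 0.708]
force: [1.8, 2.2, -0.7]
finger_gap: 0.214
t6.50 tcp [0.3816 0.2827 0.1032] x [ 0.003  0.001 -1.   ] zheading(rad) 0.0433 F [ 1.84  2.2  -0.71] gap 0.0183 q [ 0.4   0.55  1.92 -0.    0.67 -1.21]
delta tool [ 0.0012 -0.0008 -0.0007]
```

View pics/c5.png

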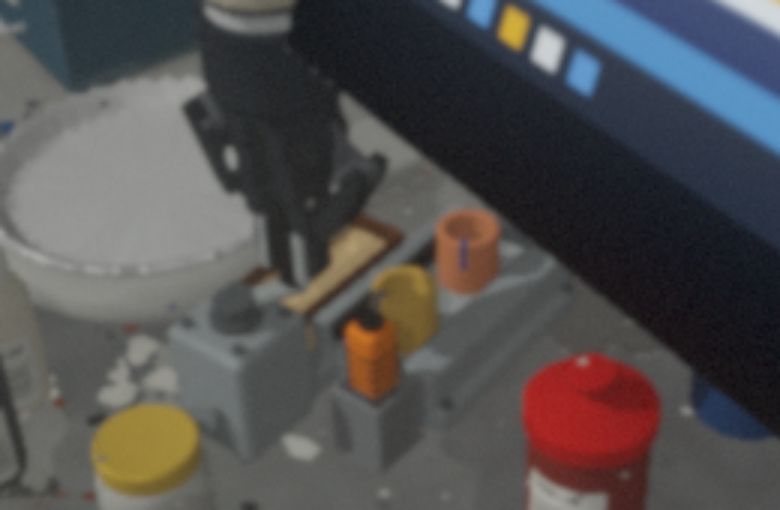

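Run:
```python
import numpy as np
th=.52+.2*np.arange(36); p=.038*np.c_[-np.sin(th),np.cos(th)]
d=np.diff(p,axis=0)
for i in range(0,35,5): print(round(th[i],2), (d[i:i+5]*1e4).round().astype(int).tolist())
```

```text
0.52 [[-62, -44], [-52, -55], [-40, -65], [-26, -71], [-11, -75]]
1.52 [[4, -76], [19, -74], [33, -68], [46, -60], [57, -50]]
2.52 [[66, -38], [72, -24], [75, -9], [76, 6], [73, 21]]
3.52 [[67, 35], [59, 48], [48, 58], [36, 67], [22, 73]]
4.52 [[7, 76], [-8, 75], [-23, 72], [-37, 66], [-49, 58]]
5.52 [[-60, 47], [-68, 34], [-73, 20], [-76, 5], [-75, -10]]
6.52 [[-72, -25], [-65, -39], [-56, -51], [-45, -61], [-32, -69]]
```

```bash
cat > kn.py <<'E'
from h import *
H=np.array([.3473,.2993])
st=manip.sense(); d=st['tcp_pos'][:2]-H; print('t%.2f'%st['t'],'r %.4f'%np.hypot(*d),'theta(mod 2pi) %.3f'%((PSI-np.arctan2(d[1],d[0]))%(2*np.pi)),'z %.4f'%st['tcp_pos'][2],'F',st['force'].round(1),'gap %.4f'%(st['finger_gap']*.0854))
E
python3 -m crank '[[0.015,0,-0.0062,-0.0044,0],[0.015,0,-0.0052,-0.0055,0],[0.015,0,-0.004,-0.0065,0],[0.015,0,-0.0026,-0.0071,0],[0.015,0,-0.0011,-0.0075,0]]' 80; python3 kn.py
```

```text
t: 7.05
tcp_pos: [0.3555, 0.2625, 0.1033]
tool_rot: [-0.015, 0.703, 0.017, 0.711]
force: [8.8, -4.1, -3.1]
finger_gap: 0.204
t7.05 r 0.0377 theta(mod 2pi) 1.397 z 0.1033 F [ 8.8 -4.1 -3.1] gap 0.0175
```

```bash
python3 -m crank '[[0.015,0,0.0004,-0.0076,0],[0.015,0,0.0019,-0.0074,0],[0.015,0,0.0033,-0.0068,0],[0.015,0,0.0046,-0.006,0],[0.015,0,0.0057,-0.005,0]]'; python3 kn.py
python3 -m crank '[[0.015,0,0.0066,-0.0038,0],[0.015,0,0.0072,-0.0024,0],[0.015,0,0.0075,-0.0009,0],[0.015,0,0.0076,0.0006,0],[0.015,0,0.0073,0.0021,0]]'; python3 kn.py
```

```text
t: 7.55
tcp_pos: [0.3182, 0.2754, 0.1031]
tool_rot: [-0.016, 0.706, 0.015, 0.708]
force: [3.6, -6.4, 2.9]
finger_gap: 0.204
t7.55 r 0.0377 theta(mod 2pi) 2.500 z 0.1031 F [ 3.6 -6.4  2.9] gap 0.0174
t: 8.05
tcp_pos: [0.311, 0.3106, 0.103]
tool_rot: [-0.017, 0.707, 0.015, 0.707]
force: [4.3, -8.8, 5.0]
finger_gap: 0.204
t8.05 r 0.0380 theta(mod 2pi) 3.490 z 0.1030 F [ 4.3 -8.8  5. ] gap 0.0174
```

```bash
python3 -m crank '[[0.015,0,0.0067,0.0035,0],[0.015,0,0.0059,0.0048,0],[0.015,0,0.0048,0.0058,0],[0.015,0,0.0036,0.0067,0],[0.015,0,0.0022,0.0073,0]]'; python3 kn.py
python3 -m crank '[[0.015,0,0.0007,0.0076,0],[0.015,0,-0.0008,0.0075,0],[0.015,0,-0.0023,0.0072,0],[0.015,0,-0.0037,0.0066,0],[0.015,0,-0.0049,0.0058,0]]'; python3 kn.py
```

```text
t: 8.55
tcp_pos: [0.3335, 0.3348, 0.103]
tool_rot: [-0.016, 0.71, 0.014, 0.704]
force: [-8.1, 0.4, 11.9]
finger_gap: 0.208
t8.55 r 0.0381 theta(mod 2pi) 4.388 z 0.1030 F [-8.1  0.4 11.9] gap 0.0178
t: 9.05
tcp_pos: [0.372, 0.3286, 0.1032]
tool_rot: [-0.014, 0.707, 0.016, 0.707]
force: [-4.5, 7.3, 3.8]
finger_gap: 0.205
t9.05 r 0.0383 theta(mod 2pi) 5.459 z 0.1032 F [-4.5  7.3  3.8] gap 0.0175
```

```bash
python3 -m crank '[[0.015,0,-0.006,0.0047,0],[0.015,0,-0.0068,0.0034,0],[0.015,0,-0.0073,0.002,0],[0.015,0,-0.0076,0.0005,0],[0.015,0,-0.0075,-0.001,0]]'; python3 kn.py
python3 -m crank '[[0.015,0,-0.0072,-0.0025,0],[0.015,0,-0.0065,-0.0039,0],[0.015,0,-0.0056,-0.0051,0],[0.015,0,-0.0045,-0.0061,0],[0.015,0,0,0,0]]'; python3 kn.py
```

```text
t: 9.55
tcp_pos: [0.3853, 0.2942, 0.1032]
tool_rot: [-0.013, 0.706, 0.016, 0.708]
force: [-1.2, 8.7, 0.4]
finger_gap: 0.209
t9.55 r 0.0384 theta(mod 2pi) 0.180 z 0.1032 F [-1.2  8.7  0.4] gap 0.0179
t: 10.05
tcp_pos: [0.3707, 0.2692, 0.1033]
tool_rot: [-0.014, 0.704, 0.016, 0.71]
force: [3.4, 4.7, -2.8]
finger_gap: 0.207
t10.05 r 0.0381 theta(mod 2pi) 0.955 z 0.1033 F [ 3.4  4.7 -2.8] gap 0.0177
```

```bash
python3 -m crank '[[0.015,0,-0.0036,-0.0066,0],[0.015,0,-0.0022,-0.0072,0],[0.015,0,0,0,0],[0.015,0,0,0,0]]'; python3 kn.py
```

```text
t: 10.45
tcp_pos: [0.3583, 0.263, 0.1033]
tool_rot: [-0.014, 0.704, 0.016, 0.71]
force: [5.8, 3.1, -3.4]
finger_gap: 0.207
t10.45 r 0.0380 theta(mod 2pi) 1.321 z 0.1033 F [ 5.8  3.1 -3.4] gap 0.0177
```

```bash
python3 -m crank '[[0.045,0,0,0,0],[0.045,0,0,0,0],[0.045,0,0,0,0],[0.045,-0.04,0,0,0],[0.045,-0.045,0,0,0]]'; python3 kn.py
python3 -m crank '[[0.045,-0.03,0.03,0.01,0],[0.045,0,0.045,0.015,0],[0.045,0,0.045,0.015,0],[0.045,0,0.03,0.015,0],[0.045,0,0,0,0]]'
python3 - <<'E'
from h import *
where()
s=snap('top','t6.png'); im=s['image']; cv2.imwrite('pics/c6.png',cv2.resize(im[165:335,220:350],None,fx=3.5,fy=3.5,interpolation=cv2.INTER_CUBIC))
P=cloud(s); z=P[...,2]
roi=np.zeros((480,640),bool); roi[165:335,220:350]=1
for lo,hi,n in((.066,.074,'bush tops'),(.098,.106,'tool top'),(.126,.138,'knob top'),(.046,.053,'stand')):
    print(n); rect(roi&(z>lo)&(z<hi),P)
hsv=cv2.cvtColor(im,cv2.COLOR_BGR2HSV)
print('blue marks'); m=roi&(hsv[...,0]>100)&(hsv[...,0]<130)&(hsv[...,1]>120)&(hsv[...,2]>60)
rect(m,P)
print('orange'); m=roi&(hsv[...,0]<18)&(hsv[...,1]>220)&(hsv[...,2]>150)&(P[...,0]<.42)&(z>.088); rect(m,P)
E
```

```text
t: 10.95
tcp_pos: [0.352, 0.2604, 0.1865]
tool_rot: [-0.016, 0.709, 0.014, 0.704]
force: [1.8, 0.2, -0.0]
finger_gap: 0.524
t10.95 r 0.0392 theta(mod 2pi) 1.496 z 0.1865 F [ 1.8  0.2 -0. ] gap 0.0447
t: 11.45
tcp_pos: [0.404, 0.4172, 0.2174]
tool_rot: [-0.015, 0.706, 0.017, 0.708]
force: [-0.3, -1.3, 0.8]
finger_gap: 0.527
t11.45 tcp [0.404  0.4172 0.2174] x [ 0.003  0.003 -1.   ] zheading(rad) 0.0460 F [-0.29 -1.34  0.8 ] gap 0.0450 q [ 0.61  0.48  1.56  0.    1.09 -1.01]
bush tops
[288 234  26  26 253] rect [array([0.4389, 0.2479]), array([0.0385, 0.0388]), np.float64(38.0911)] z 0.0696
[287 192  25  24 243] rect [array([0.5081, 0.252 ]), array([0.0383, 0.0384]), np.float64(0.3865)] z 0.0696
[310 291  10   1  10] rect [array([0.3691, 0.2252]), array([0.0002, 0.014 ]), np.float64(1.0844)] z 0.0704
[286 310   1   5   5] rect [array([0.3362, 0.2686]), array([0.0061, 0.0001]), np.float64(1.7484)] z 0.0729
tool top
[311 278   9  10  36] rect [array([0.3804, 0.2231]), array([0.0132, 0.0119]), np.float64(10.334)] z 0.0993
[267 305   2   2   3] rect [array([0.3452, 0.2946]), array([0.0015,
[... 556 characters left out ...]
042]), np.float64(1.6378)] z 0.0513
[296 197   5   3   6] rect [array([0.521 , 0.2549]), array([0.0004, 0.0072]), np.float64(19.4248)] z 0.0489
[302 198   6   4   6] rect [array([0.519 , 0.2438]), array([0.0097, 0.0015]), np.float64(58.5225)] z 0.0502
blue marks
[303 211   4   6  10] rect [array([0.4967, 0.244 ]), array([0.0151, 0.0021]), np.float64(26.9839)] z 0.0645
[296 255   3   5   8] rect [array([0.4226, 0.2533]), array([0.0018, 0.0059]), np.float64(68.3055)] z 0.0694
orange
[309 277  14  14  77] rect [array([0.3576, 0.2183]), array([0.0646, 0.0226]), np.float64(12.98)] z 0.1036
[314 277   2   1   2] rect [array([0.3892, 0.2248]), array([0.0014, 0.    ]), np.float64(100.3418)] z 0.0942
```

View pics/c6.png

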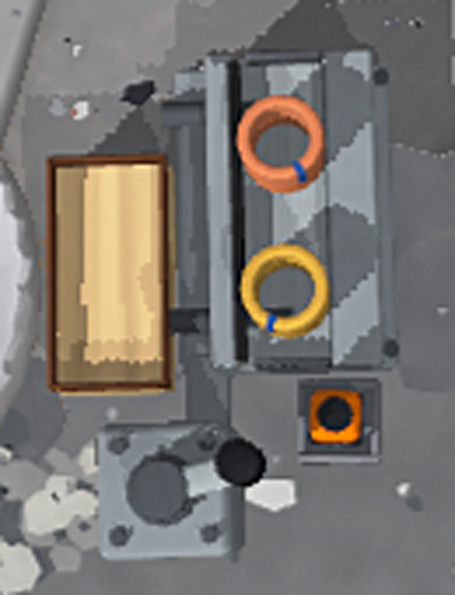

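```bash
python3 -m crank '[[0.045,0,0,0,0.145],[0.045,0,0,0,0.145],[0.045,0,0,0,0.145],[0.045,0,0,0,0.145],[0.045,0,0,0,0.145]]' 60
python3 -m crank '[[0.032,0,0,0,0.145],[0.032,0,0,0,0.145],[0.032,0,0,0,0.145],[0.032,0,0,0,0.145],[0.032,0,0,0,0.145]]'
python3 -m crank '[[0.032,0,0,0,0.145],[0.032,0,0,0,0.01],[0.032,0,0,0,0]]'
python3 -c "
from h import *
where([.3805,.2229,.18])"
```

```text
t: 12.0
tcp_pos: [0.4012, 0.4116, 0.2169]
tool_rot: [0.238, 0.666, -0.24, 0.665]
force: [0.1, -1.2, -0.1]
finger_gap: 0.527
t: 12.5
tcp_pos: [0.4011, 0.4116, 0.2169]
tool_rot: [0.458, 0.538, -0.46, 0.538]
force: [0.3, 0.3, 0.7]
finger_gap: 0.374
t: 12.8
tcp_pos: [0.4017, 0.4124, 0.2171]
tool_rot: [0.497, 0.503, -0.498, 0.503]
force: [0.2, 0.1, 0.0]
finger_gap: 0.375
t12.80 tcp [0.4017 0.4124 0.2171] x [-0.001 -0.001 -1.   ] zheading(rad) -1.5597 F [0.16 0.06 0.05] gap 0.0320 q [ 0.6   0.48  1.57 -0.    1.09  0.59]
delta tool [ 0.0373 -0.0233  0.1892]
```

```bash
python3 -m crank '[[0.032,0,-0.006,0.04,0],[0.032,0,-0.006,0.04,0],[0.032,0,-0.006,0.04,0],[0.032,0,-0.005,0.03,0],[0.032,0,0,0,0]]'
python3 -c "
from h import *
where([.3805,.2229,.14]); snap('top','t7.png'); snap('scene','s7.png')"
```

```text
t: 13.3
tcp_pos: [0.3787, 0.2601, 0.2171]
tool_rot: [0.497, 0.502, -0.499, 0.502]
force: [0.1, -0.4, -0.6]
finger_gap: 0.375
t13.30 tcp [0.3787 0.2601 0.2171] x [-0.003 -0.002 -1.   ] zheading(rad) -1.5629 F [ 0.11 -0.37 -0.58] gap 0.0320 q [ 0.36  0.33  1.85 -0.    0.97  0.35]
delta tool [0.0772 0.0018 0.037 ]
```

View pics/t7.png

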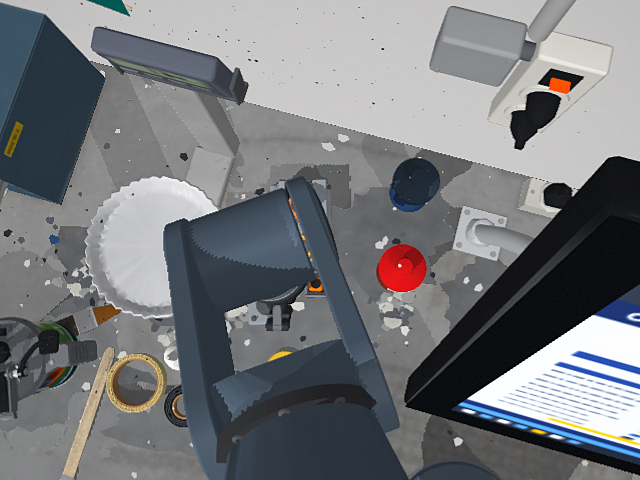

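View pics/s7.png

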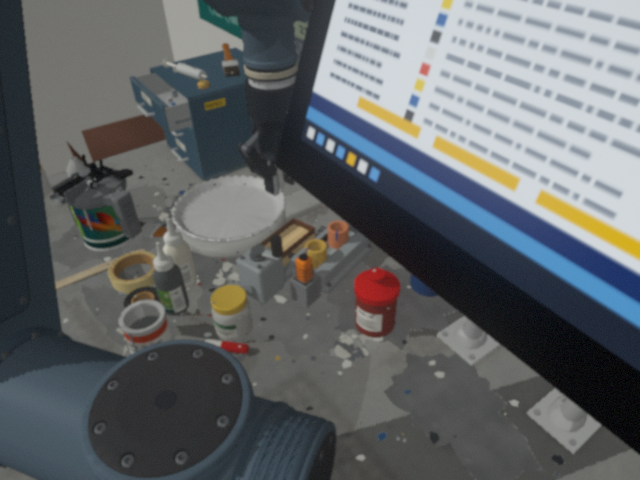

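Run:
```python
from h import *
s=load('t7.png'); P=cloud(s)
for uv in((392,400),(396,420),(385,380),(370,330),(340,230),(410,395),(410,402),(425,375)): print(uv,P[uv[1],uv[0]].round(3))
m0=cloud(load('top0.png'))
mon=m0[160:460,405:520].reshape(-1,3); mon=mon[mon[:,2]>.3]
arm=P[180:470,160:402].reshape(-1,3); arm=arm[arm[:,2]>.3]
from scipy.spatial import cKDTree
d,i=cKDTree(mon).query(arm); k=d.argmin(); print(d[k],arm[k],mon[i[k]],mon[:,1].max())
```

```text
(392, 400) [0.284 0.165 0.62 ]
(396, 420) [0.272 0.162 0.611]
(385, 380) [0.295 0.17  0.624]
(370, 330) [ 0.309  0.134 -0.   ]
(340, 230) [ 0.477  0.185 -0.001]
(410, 395) [0.258 0.124 0.398]
(410, 402) [0.251 0.124 0.394]
(425, 375) [0.281 0.119 0.452]
0.0 [0.32868762 0.20006094 0.93968093] [0.32868762 0.20006094 0.93968093] 0.20006093897802488
```

```bash
python3 -m crank '[[0.032,0.01,0.001,0.019,0],[0.032,0.02,0.001,0.018,0],[0.032,0.02,0,0,0],[0.032,0.0,0,0,0],[0.032,0,0,0,0]]'
python3 - <<'E'
from h import *
where([.3805,.2229,.066]); s=snap('top','t8.png'); print(manip.sense()['tau'][0])
P=cloud(s); arm=P[300:470,160:403].reshape(-1,3); arm=arm[(arm[:,2]>.35)&(arm[:,2]<.9)]
m0=cloud(load('top0.png')); mon=m0[160:460,405:520].reshape(-1,3); mon=mon[(mon[:,2]>.3)&(mon[:,2]<.9)]
from scipy.spatial import cKDTree
d,i=cKDTree(mon).query(arm); k=d.argmin(); print(d[k],arm[k],mon[i[k]])
s=snap('scene','s8.png');cv2.imwrite('pics/c8.png',cv2.resize(s['image'][120:320,180:440],None,fx=3,fy=3))
E
```

```text
t: 13.9
tcp_pos: [0.3836, 0.2273, 0.1674]
tool_rot: [0.497, 0.503, -0.497, 0.503]
force: [0.7, -0.1, 0.1]
finger_gap: 0.375
t13.90 tcp [0.3836 0.2273 0.1674] x [-0.  0. -1.] zheading(rad) -1.5602 F [ 0.72 -0.11  0.06] gap 0.0321 q [0.28 0.4  1.94 0.   0.81 0.27]
delta tool [ 0.1014 -0.0032  0.0043]
-0.11749282479286194
0.046808760681146665 [0.32773702 0.15487082 0.58348352] [0.32206676 0.10866009 0.57863825]
```

View pics/c8.png

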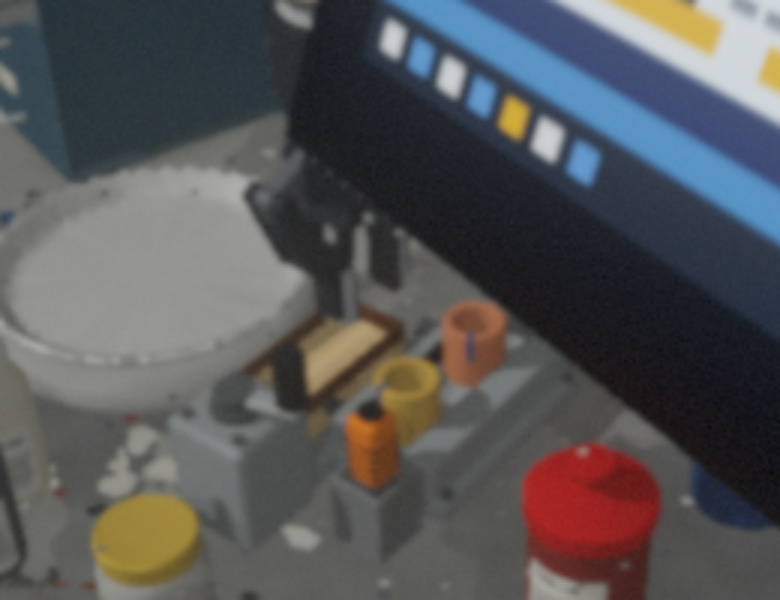

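View pics/t8.png

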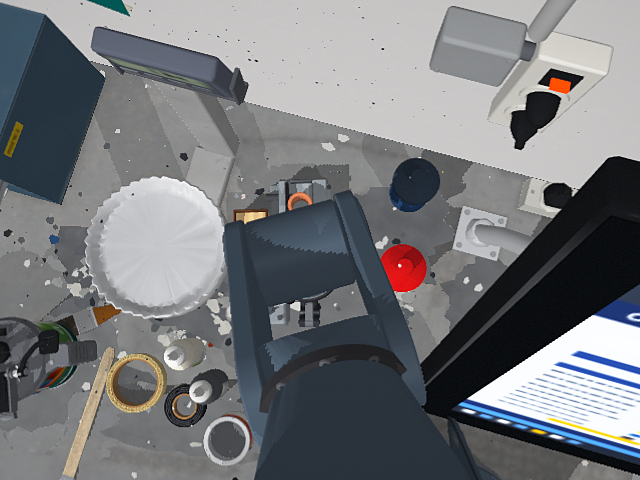

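```bash
python3 -m crank '[[0.032,0.025,-0.003,0.004,0],[0.032,0.025,0,0,0],[0.032,0,0,0,0],[0.032,0,0,0,0]]'
python3 -c "
from h import *
where([.3805,.2229,.066])"
```

```text
t: 14.4
tcp_pos: [0.3807, 0.2229, 0.1179]
tool_rot: [0.498, 0.502, -0.497, 0.503]
force: [0.0, 0.7, 0.4]
finger_gap: 0.375
t14.40 tcp [0.3807 0.2229 0.1179] x [ 0.001  0.    -1.   ] zheading(rad) -1.5611 F [0.01 0.69 0.4 ] gap 0.0320 q [0.28 0.49 1.99 0.   0.66 0.27]
delta tool [ 0.0519 -0.0003 -0.    ]
```

```bash
python3 -m crank '[[0.032,0.02,0,0,0],[0.032,0.02,0,0,0],[0.032,0.011,0,0,0],[0.032,0,0,0,0],[0.032,0,0,0,0]]'
python3 -c "
from h import *
where([.3805,.2229,.066])"
```

```text
t: 14.9
tcp_pos: [0.3812, 0.2228, 0.0674]
tool_rot: [0.498, 0.502, -0.497, 0.503]
force: [0.4, -0.0, -0.3]
finger_gap: 0.378
t14.90 tcp [0.3812 0.2228 0.0674] x [ 0.002  0.001 -1.   ] zheading(rad) -1.5615 F [ 0.41 -0.05 -0.35] gap 0.0323 q [0.27 0.6  2.02 0.   0.52 0.27]
delta tool [ 0.0014 -0.0007 -0.0001]
```

```bash
python3 -m crank '[[0.032,0.001,-0.0005,0,0],[0.015,0,0,0,0],[0.015,0,0,0,0],[0.015,0,0,0,0],[0.015,0,0,0,0]]' 80
python3 -c "
from h import *
where([.3805,.2229,.066]); s=snap('scene','s9.png');cv2.imwrite('pics/c9.png',cv2.resize(s['image'][150:320,220:420],None,fx=3.5,fy=3.5))"
```

```text
t: 15.4
tcp_pos: [0.3803, 0.2226, 0.0664]
tool_rot: [0.498, 0.502, -0.497, 0.503]
force: [-0.4, 0.4, 5.9]
finger_gap: 0.247
t15.40 tcp [0.3803 0.2226 0.0664] x [ 0.002  0.001 -1.   ] zheading(rad) -1.5617 F [-0.37  0.4   5.86] gap 0.0211 q [0.27 0.6  2.03 0.   0.52 0.27]
delta tool [ 0.0004  0.0002 -0.0003]
```

View pics/c9.png

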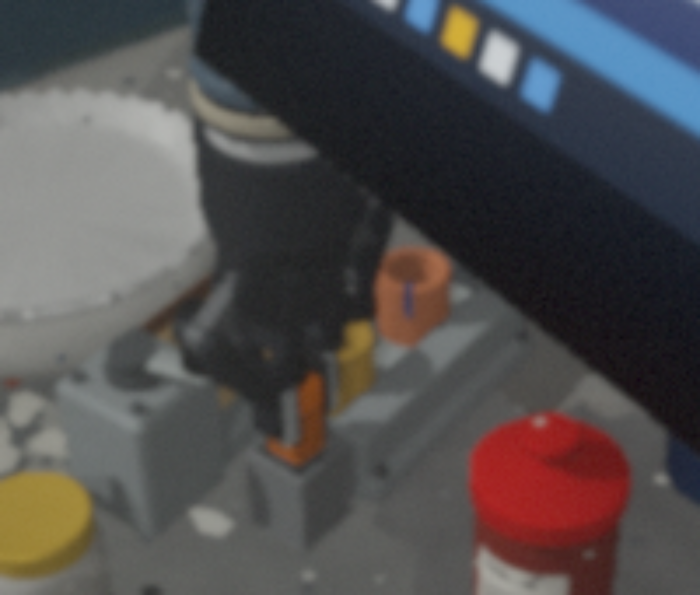

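```bash
python3 -m crank '[[0.015,-0.02,0,0,0],[0.015,-0.035,0,0,0],[0.015,-0.035,0,0,0],[0.015,0,0.03,-0.012,0],[0.015,0,0.028,-0.013,0]]' 80
python3 -m crank '[[0.015,0,0,0,0],[0.015,0,0,0,0],[0.015,0,0,0,0]]' 80
python3 -c "
from h import *
where([.4389,.2479,.1184]); s=snap('scene','s10.png');cv2.imwrite('pics/c10.png',cv2.resize(s['image'][150:320,220:420],None,fx=3.5,fy=3.5))"
```

```text
t: 15.95
tcp_pos: [0.4383, 0.2483, 0.1575]
tool_rot: [0.499, 0.502, -0.497, 0.503]
force: [0.2, -0.3, -1.9]
finger_gap: 0.242
t: 16.25
tcp_pos: [0.4357, 0.2474, 0.1549]
tool_rot: [0.497, 0.503, -0.499, 0.502]
force: [-0.1, -0.4, -1.8]
finger_gap: 0.242
t16.25 tcp [0.4357 0.2474 0.1549] x [-0.003 -0.001 -1.   ] zheading(rad) -1.5617 F [-0.15 -0.37 -1.78] gap 0.0207 q [ 0.29  0.48  1.81 -0.    0.85  0.28]
delta tool [ 0.0365  0.0033 -0.0005]
```

View pics/c10.png

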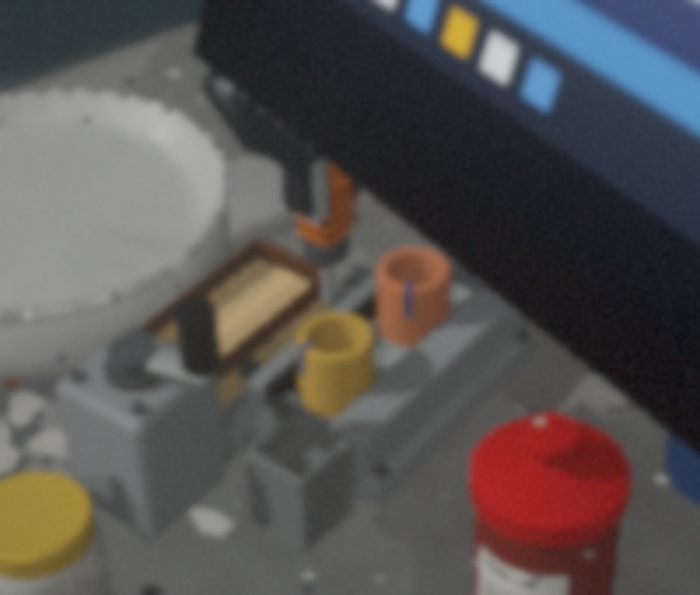

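```bash
python3 -c "
from h import *
s=load('s10.png'); im=s['image'].copy()
im=cv2.resize(im[190:270,270:350],None,fx=7,fy=7,interpolation=cv2.INTER_CUBIC)
for z in (.1549-.0304+.058,.1549-.0304+.012,.1549-.0304,.1549-.0584):
    p=proj(s,[.4357,.2474,z])[0]; print(p); cv2.circle(im,tuple(int(v) for v in ((p-[270,190])*7+3)),4,(255,0,255),1)
for c in ([.4389,.2479,.07],[.5081,.252,.07]):
    p=proj(s,c)[0]; cv2.circle(im,tuple(int(v) for v in ((p-[270,190])*7+3)),4,(255,255,0),1)
cv2.imwrite('pics/c10b.png',im)"
```

```text
[311.95599542 194.03608359]
[312.96006429 216.4345158 ]
[313.21159212 222.03692831]
[313.78262979 234.74325319]
```

View pics/c10b.png

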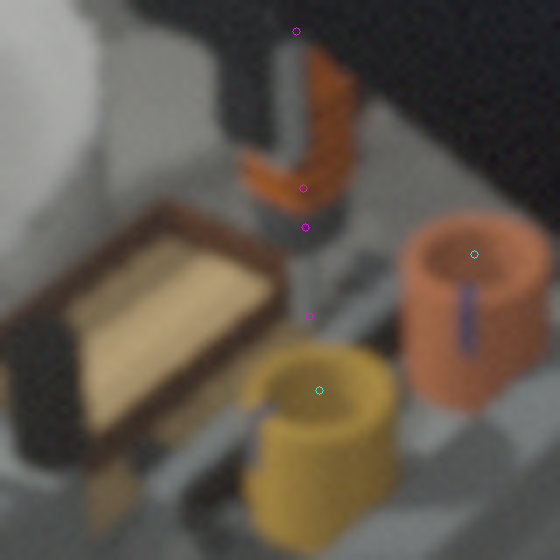

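```bash
python3 -m crank '[[0.015,0,0.003,-0.0005,0],[0.015,0.01,0,0,0],[0.015,0,0,0,0]]'
cat > circ.py <<'E'
import sys; from h import *
c=np.array([float(sys.argv[1]),float(sys.argv[2])]); f0=float(sys.argv[3])
R=Ro.from_quat(manip.sense()['tool_rot']).as_matrix()
r=.0135
f=np.radians(f0+18*np.arange(22)); p=np.c_[c[0]+r*np.cos(f),c[1]+r*np.sin(f)]
where([*c,.117]); where([*p[0],.117])
for i in range(21):
    d=np.r_[p[i+1]-p[i],0]/5; t=R.T@d; print(i,round(np.degrees(f[i+1])),p[i+1].round(4),'ty %.4f tz %.4f'%(t[1],t[2]))
E
python3 circ.py .4389 .2479 158
```

```text
t: 16.6
tcp_pos: [0.4394, 0.248, 0.144]
tool_rot: [0.497, 0.503, -0.499, 0.502]
force: [-0.1, -0.5, -1.7]
finger_gap: 0.242
t16.60 tcp [0.4394 0.248  0.144 ] x [-0.003 -0.001 -1.   ] zheading(rad) -1.5619 F [-0.11 -0.55 -1.7 ] gap 0.0207 q [ 0.29  0.5   1.81 -0.    0.83  0.28]
delta tool [ 0.027  -0.0004  0.0001]
t16.60 tcp [0.4394 0.248  0.144 ] x [-0.003 -0.001 -1.   ] zheading(rad) -1.5619 F [-0.11 -0.55 -1.7 ] gap 0.0207 q [ 0.29  0.5   1.81 -0.    0.83  0.28]
delta tool [ 0.027  -0.0129 -0.0051]
0 176 [0.4254 0.2488] ty -0.0002 tz 0.0008
1 194 [0.4258 0.2446] ty 0.0001 tz 0.0008
2 212 [0.4275 0.2407] ty 0.0003 tz 0.0008
3 230 [0.4302 0.2376] ty 0.0005 tz 0.0006
4 248 [0.4338 0.2354] ty 0.0007 tz 0.0004
5 266 [0.438  0.2344] ty 0.0008 tz 0.0002
6 284 [0.4422 0.2348] ty 0.0008 tz -0.0001
7 302 [0.4461 0.2365] ty 0.0008 tz -0.0003
8 320 [0.4492 0.2392] ty 0.0006 tz -0.0005
9 338 [0.4514 0.2428] ty 0.0004 tz -0.0007
10 356 [0.4524 0.247 ] ty 0.0002 tz -0.0008
11 374 [0.452  0.2512] ty -0.0001 tz -0.0008
12 392 [0.4503 0.2551] ty -0.0003 tz -0.0008
13 410 [0.4476 0.2582] ty -0.0005 tz -0.0006
14 428 [0.444  0.2604] ty -0.0007 tz -0.0004
15 446 [0.4398 0.2614] ty -0.0008 tz -0.0002
16 464 [0.4356 0.261 ] ty -0.0008 tz 0.0001
17 482 [0.4317 0.2593] ty -0.0008 tz 0.0003
18 500 [0.4286 0.2566] ty -0.0006 tz 0.0005
19 518 [0.4264 0.253 ] ty -0.0004 tz 0.0007
20 536 [0.4254 0.2488] ty -0.0002 tz 0.0008
```

```bash
python3 -m crank '[[0.015,0.013,-0.0003,0,0],[0.015,0.012,0,0,0],[0.015,0,0,0,0],[0.015,0,0,0,0]]'
python3 -c "
from h import *
where([.4389,.2479,.117]); s=snap('scene','s11.png');cv2.imwrite('pics/c11.png',cv2.resize(s['image'][180:280,260:360],None,fx=6,fy=6,interpolation=cv2.INTER_CUBIC))"
```

```text
t: 17.0
tcp_pos: [0.4398, 0.2483, 0.1198]
tool_rot: [0.497, 0.502, -0.498, 0.502]
force: [-0.1, -0.1, -1.6]
finger_gap: 0.243
t17.00 tcp [0.4398 0.2483 0.1198] x [-0.001 -0.    -1.   ] zheading(rad) -1.5619 F [-0.13 -0.08 -1.6 ] gap 0.0207 q [ 0.29  0.54  1.83 -0.    0.77  0.28]
delta tool [ 0.0028 -0.0009  0.0004]
```

View pics/c11.png

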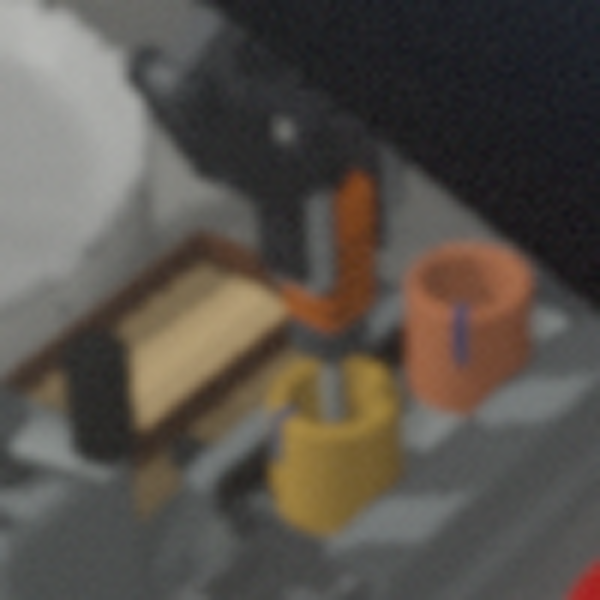

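```bash
python3 -m crank '[[0.015,0.0025,-0.0027,-0.001,0],[0.015,0,-0.0027,-0.001,0],[0.015,0,-0.0027,-0.001,0],[0.015,0,-0.0027,-0.001,0],[0.015,0,-0.0025,-0.0008,0]]'
python3 -c "
from h import *
where([.4264,.2530,.117])"
```

```text
t: 17.55
tcp_pos: [0.4271, 0.2533, 0.1181]
tool_rot: [0.498, 0.502, -0.497, 0.503]
force: [2.2, 0.2, -2.3]
finger_gap: 0.243
t17.55 tcp [0.4271 0.2533 0.1181] x [ 0.002  0.    -1.   ] zheading(rad) -1.5614 F [ 2.22  0.21 -2.31] gap 0.0207 q [ 0.31  0.54  1.86 -0.    0.75  0.3 ]
delta tool [ 0.0011 -0.0007  0.0003]
```

```bash
cat > ck.py <<'E'
import sys; from h import *
c=np.array([float(sys.argv[1]),float(sys.argv[2])]); i=int(sys.argv[3]); f0=float(sys.argv[4])
st=manip.sense(); R=Ro.from_quat(st['tool_rot']).as_matrix(); d=st['tcp_pos'][:2]-c; F=st['force']
a=np.degrees(np.arctan2(d[1],d[0])); u=d/np.hypot(*d)
n=np.radians(f0+18*(i+1)); tg=np.r_[c+.0135*np.array([np.cos(n),np.sin(n)]),st['tcp_pos'][2]]
print('t%.2f ang %.1f (plan %.0f) r %.4f z %.4f  Fr(out) %.2f Ft %.2f Fz %.2f'%(st['t'],a%360,(f0+18*i)%360,np.hypot(*d),st['tcp_pos'][2],F[:2]@u,F[1]*u[0]-F[0]*u[1],F[2]),'next rows ty,tz',((R.T@(tg-st['tcp_pos']))[1:]/5).round(5))
E
python3 -m crank '[[0.015,0.0002,-0.0002,0.0008,0],[0.015,0,-0.0002,0.0008,0],[0.015,0,-0.0002,0.0008,0],[0.015,0,-0.0002,0.0008,0],[0.015,0,-0.0002,0.0008,0]]'|tail -0; python3 ck.py .4389 .2479 1 158
python3 -m crank '[[0.015,0,0.0001,0.00084,0],[0.015,0,0.0001,0.00084,0],[0.015,0,0.0001,0.00084,0],[0.015,0,0.0001,0.00084,0],[0.015,0,0.0001,0.00084,0]]' |tail -0; python3 ck.py .4389 .2479 2 158
```

```text
t18.05 ang 174.7 (plan 176) r 0.0127 z 0.1177  Fr(out) -2.12 Ft 0.23 Fz -1.09 next rows ty,tz [-9.0e-05  8.9e-04]
t18.55 ang 193.0 (plan 194) r 0.0129 z 0.1176  Fr(out) -1.23 Ft -0.79 Fz -1.57 next rows ty,tz [0.00021 0.00085]Exception ignored on flushing sys.stdout:
BrokenPipeError: [Errno 32] Broken pipe
Exception ignored on flushing sys.stdout:
BrokenPipeError: [Errno 32] Broken pipe
```

```bash
python3 -m crank '[[0.015,0,0.00028,0.00085,0],[0.015,0,0.00028,0.00085,0],[0.015,0,0.00028,0.00085,0],[0.015,0,0.00028,0.00085,0],[0.015,0,0.00028,0.00085,0]]' >/dev/null; python3 ck.py .4389 .2479 3 158
python3 -m crank '[[0.015,0,0.00053,0.0007,0],[0.015,0,0.00053,0.0007,0],[0.015,0,0.00053,0.0007,0],[0.015,0,0.00053,0.0007,0],[0.015,0,0.00053,0.0007,0]]' >/dev/null; python3 ck.py .4389 .2479 4 158
```

```text
t19.05 ang 213.3 (plan 212) r 0.0132 z 0.1176  Fr(out) -1.98 Ft -0.25 Fz -1.09 next rows ty,tz [0.00047 0.00062]
t19.55 ang 231.3 (plan 230) r 0.0137 z 0.1175  Fr(out) -0.32 Ft -1.24 Fz -2.54 next rows ty,tz [0.00069 0.00038]
```

```bash
python3 -m crank '[[0.015,0,0.00072,0.00044,0],[0.015,0,0.00072,0.00044,0],[0.015,0,0.00072,0.00044,0],[0.015,0,0.00072,0.00044,0],[0.015,0,0.00072,0.00044,0]]' >/dev/null; python3 ck.py .4389 .2479 5 158
python3 -m crank '[[0.015,0,0.00083,0.0002,0],[0.015,0,0.00083,0.0002,0],[0.015,0,0.00083,0.0002,0],[0.015,0,0.00083,0.0002,0],[0.015,0,0.00083,0.0002,0]]' >/dev/null; python3 ck.py .4389 .2479 6 158
```

```text
t20.05 ang 250.0 (plan 248) r 0.0138 z 0.1176  Fr(out) -0.56 Ft -0.58 Fz -0.98 next rows ty,tz [0.00075 0.00011]
t20.55 ang 266.4 (plan 266) r 0.0139 z 0.1175  Fr(out) -1.62 Ft -0.65 Fz -1.25 next rows ty,tz [ 0.00083 -0.00014]
```

```bash
python3 -m crank '[[0.015,0,0.00084,-0.00009,0],[0.015,0,0.00084,-0.00009,0],[0.015,0,0.00084,-0.00009,0],[0.015,0,0.00084,-0.00009,0],[0.015,0,0.00084,-0.00009,0]]' >/dev/null; python3 ck.py .4389 .2479 7 158
python3 -m crank '[[0.015,0,0.00077,-0.00034,0],[0.015,0,0.00077,-0.00034,0],[0.015,0,0.00077,-0.00034,0],[0.015,0,0.00077,-0.00034,0],[0.015,0,0.00077,-0.00034,0]]' >/dev/null; python3 ck.py .4389 .2479 8 158
```

```text
t21.05 ang 285.6 (plan 284) r 0.0139 z 0.1176  Fr(out) -1.12 Ft 0.32 Fz -1.57 next rows ty,tz [ 0.00069 -0.00037]
t21.55 ang 301.9 (plan 302) r 0.0137 z 0.1175  Fr(out) -1.19 Ft -0.08 Fz -2.00 next rows ty,tz [ 0.00063 -0.00058]
```

```bash
python3 -m crank '[[0.015,0,0.00063,-0.00055,0],[0.015,0,0.00063,-0.00055,0],[0.015,0,0.00063,-0.00055,0],[0.015,0,0.00063,-0.00055,0],[0.015,0,0.00063,-0.00055,0]]' >/dev/null; python3 ck.py .4389 .2479 9 158
```

```text
t22.05 ang 320.6 (plan 320) r 0.0138 z 0.1176  Fr(out) -1.09 Ft -0.11 Fz -1.28 next rows ty,tz [ 0.00037 -0.00074]
```

```bash
python3 -m crank '[[0.015,0,0.00043,-0.00074,0],[0.015,0,0.00043,-0.00074,0],[0.015,0,0.00043,-0.00074,0],[0.015,0,0.00043,-0.00074,0],[0.015,0,0.00043,-0.00074,0]]' >/dev/null; python3 ck.py .4389 .2479 10 158
python3 -m crank '[[0.015,0,0.00018,-0.00083,0],[0.015,0,0.00018,-0.00083,0],[0.015,0,0.00018,-0.00083,0],[0.015,0,0.00018,-0.00083,0],[0.015,0,0.00018,-0.00083,0]]' >/dev/null; python3 ck.py .4389 .2479 11 158
```

```text
t22.55 ang 337.6 (plan 338) r 0.0135 z 0.1175  Fr(out) -1.27 Ft -0.97 Fz -1.54 next rows ty,tz [ 0.0002  -0.00084]
t23.05 ang 356.4 (plan 356) r 0.0137 z 0.1176  Fr(out) -1.36 Ft -0.85 Fz -1.36 next rows ty,tz [-0.00011 -0.00083]
```

```bash
python3 -m crank '[[0.015,0,-0.00008,-0.00084,0],[0.015,0,-0.00008,-0.00084,0],[0.015,0,-0.00008,-0.00084,0],[0.015,0,-0.00008,-0.00084,0],[0.015,0,-0.00008,-0.00084,0]]' >/dev/null; python3 ck.py .4389 .2479 12 158
```

```text
t23.55 ang 13.8 (plan 14) r 0.0134 z 0.1176  Fr(out) -1.83 Ft -0.58 Fz -1.90 next rows ty,tz [-0.0003 -0.0008]
```

```bash
python3 -m crank '[[0.015,0,-0.0003,-0.0008,0],[0.015,0,-0.0003,-0.0008,0],[0.015,0,-0.0003,-0.0008,0],[0.015,0,-0.0003,-0.0008,0],[0.015,0,-0.0003,-0.0008,0]]' >/dev/null; python3 ck.py .4389 .2479 13 158
python3 -m crank '[[0.015,0,-0.00053,-0.00068,0],[0.015,0,-0.00053,-0.00068,0],[0.015,0,-0.00053,-0.00068,0],[0.015,0,-0.00053,-0.00068,0],[0.015,0,-0.00053,-0.00068,0]]' >/dev/null; python3 ck.py .4389 .2479 14 158
```

```text
t24.05 ang 32.3 (plan 32) r 0.0137 z 0.1176  Fr(out) -1.79 Ft 0.24 Fz -1.69 next rows ty,tz [-0.00058 -0.00061]
t24.55 ang 49.4 (plan 50) r 0.0139 z 0.1176  Fr(out) -3.77 Ft -1.29 Fz -2.11 next rows ty,tz [-0.00079 -0.00041]
```

```bash
python3 -m crank '[[0.015,0,-0.0007,-0.00048,0],[0.015,0,-0.0007,-0.00048,0],[0.015,0,-0.0007,-0.00048,0],[0.015,0,-0.0007,-0.00048,0],[0.015,0,-0.0007,-0.00048,0]]' >/dev/null; python3 ck.py .4389 .2479 15 158
```

```text
t25.05 ang 67.7 (plan 68) r 0.0141 z 0.1176  Fr(out) -1.62 Ft -0.61 Fz -0.93 next rows ty,tz [-8.8e-04 -9.0e-05]
```

```bash
python3 -m crank '[[0.015,0,-0.00084,-0.00015,0],[0.015,0,-0.00084,-0.00015,0],[0.015,0,-0.00084,-0.00015,0],[0.015,0,-0.00084,-0.00015,0],[0.015,0,-0.00084,-0.00015,0]]' >/dev/null; python3 ck.py .4389 .2479 16 158
python3 -m crank '[[0.015,0,-0.00085,0.0001,0],[0.015,0,-0.00085,0.0001,0],[0.015,0,-0.00085,0.0001,0],[0.015,0,-0.00085,0.0001,0],[0.015,0,-0.00085,0.0001,0]]' >/dev/null; python3 ck.py .4389 .2479 17 158
```

```text
t25.55 ang 82.3 (plan 86) r 0.0139 z 0.1178  Fr(out) -2.93 Ft -1.85 Fz -2.40 next rows ty,tz [-0.00103  0.00013]
t26.05 ang 103.2 (plan 104) r 0.0136 z 0.1177  Fr(out) -3.33 Ft -0.52 Fz -2.34 next rows ty,tz [-0.00081  0.00035]
```

```bash
python3 -m crank '[[0.015,0,-0.00079,0.00034,0],[0.015,0,-0.00079,0.00034,0],[0.015,0,-0.00079,0.00034,0],[0.015,0,-0.00079,0.00034,0],[0.015,0,-0.00079,0.00034,0]]' >/dev/null; python3 ck.py .4389 .2479 18 158
```

```text
t26.55 ang 118.9 (plan 122) r 0.0133 z 0.1177  Fr(out) -1.02 Ft -0.51 Fz -2.85 next rows ty,tz [-0.00079  0.00059]
```

```bash
python3 -m crank '[[0.015,0,-0.00073,0.00057,0],[0.015,0,-0.00073,0.00057,0],[0.015,0,-0.00073,0.00057,0],[0.015,0,-0.00073,0.00057,0],[0.015,0,-0.00073,0.00057,0]]' >/dev/null; python3 ck.py .4389 .2479 19 158
python3 -m crank '[[0.015,0,-0.00048,0.00073,0],[0.015,0,-0.00048,0.00073,0],[0.015,0,-0.00048,0.00073,0],[0.015,0,-0.00048,0.00073,0],[0.015,0,-0.00048,0.00073,0]]' >/dev/null; python3 ck.py .4389 .2479 20 158
```

```text
t27.05 ang 141.5 (plan 140) r 0.0136 z 0.1176  Fr(out) -2.19 Ft -0.83 Fz -1.89 next rows ty,tz [-0.00038  0.00068]
t27.55 ang 158.0 (plan 158) r 0.0136 z 0.1177  Fr(out) -1.79 Ft -1.18 Fz -0.99 next rows ty,tz [-0.00017  0.00083]
```

```bash
python3 -m crank '[[0.015,0,-0.0002,0.00083,0],[0.015,0,-0.0002,0.00083,0],[0.015,0,-0.0002,0.00083,0],[0.015,0,-0.0002,0.00083,0],[0.015,0,-0.0002,0.00083,0]]' >/dev/null; python3 ck.py .4389 .2479 21 158; python3 -c "
from h import *
where([.4389,.2479,.1575])"
```

```text
t28.05 ang 177.4 (plan 176) r 0.0140 z 0.1176  Fr(out) -2.66 Ft -1.18 Fz -1.03 next rows ty,tz [0.00017 0.00078]
t28.05 tcp [0.4249 0.2485 0.1176] x [-0.  0. -1.] zheading(rad) -1.5619 F [ 2.71  1.05 -1.03] gap 0.0203 q [0.3  0.53 1.87 0.   0.74 0.29]
delta tool [-0.0399  0.014   0.0008]
```

```bash
python3 -m crank '[[0.015,0,0.005,0,0],[0.015,0,0.009,0.001,0],[0.015,-0.02,0,0,0],[0.015,-0.02,0,0,0],[0.015,0,0,0,0]]' >/dev/null
python3 -m crank '[[0.015,0,0.035,-0.002,0],[0.015,0,0.034,-0.002,0],[0.015,0,0,0,0],[0.015,0,0,0,0],[0.015,0,0,0,0]]' >/dev/null
python3 -c "
from h import *
where([.5081,.2520,.117]);  s=snap('scene','s12.png');cv2.imwrite('pics/c12.png',cv2.resize(s['image'][180:280,260:360],None,fx=6,fy=6,interpolation=cv2.INTER_CUBIC)); s=snap('top','t12.png');cv2.imwrite('pics/c12t.png',cv2.resize(s['image'][150:340,200:420],None,fx=3,fy=3,interpolation=cv2.INTER_CUBIC))"
```

```text
t29.05 tcp [0.506  0.2519 0.1563] x [-0.004 -0.001 -1.   ] zheading(rad) -1.5618 F [ 0.19 -0.01 -1.25] gap 0.0205 q [0.26 0.55 1.65 0.   0.94 0.26]
delta tool [ 0.0393  0.0023 -0.0001]
```

View pics/c12.png

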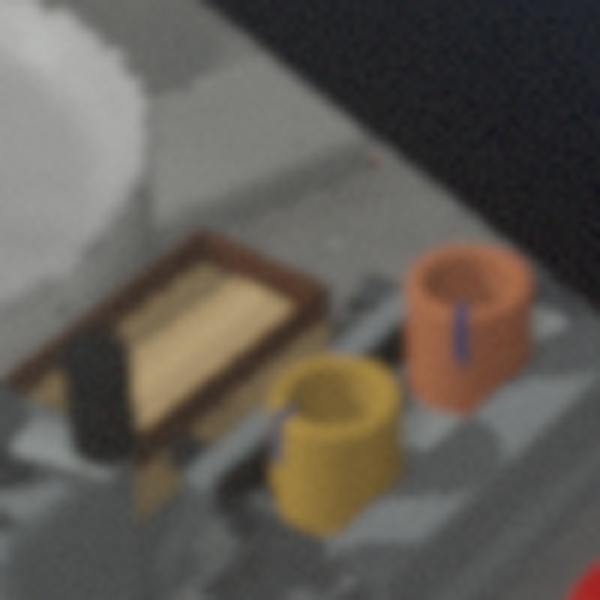

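View pics/c12t.png

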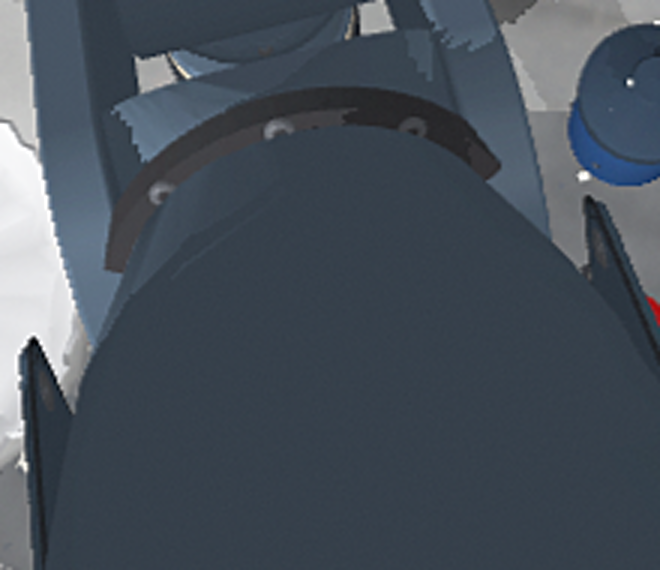

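```bash
python3 -m crank '[[0.015,0.013,0.002,0,0],[0.015,0.013,0,0,0],[0.015,0,0,0,0],[0.015,0,0,0,0]]' >/dev/null
python3 circ.py .5081 .2520 204
python3 - <<'E'
from h import *
s=load('t6.png'); c=np.array([.5081,.252])
im=s['image'].astype(int); P=onplane(s,[(u,v) for v in range(190,222) for u in range(283,317)],.07)
i=0
for v in range(190,222):
  for u in range(283,317):
    b,g,r=im[v,u]; p=P[i]; i+=1
    if b>r+15: d=p[:2]-c; print(u,v,(b,g,r),'ang %.0f r %.4f'%(np.degrees(np.arctan2(d[1],d[0])),np.hypot(*d)))
E
```

```text
t29.55 tcp [0.5092 0.2522 0.1306] x [-0.002 -0.001 -1.   ] zheading(rad) -1.5618 F [-0.17  0.04 -1.66] gap 0.0210 q [0.26 0.59 1.67 0.   0.89 0.25]
delta tool [ 0.0136 -0.0011  0.0002]
t29.55 tcp [0.5092 0.2522 0.1306] x [-0.002 -0.001 -1.   ] zheading(rad) -1.5618 F [-0.17  0.04 -1.66] gap 0.0210 q [0.26 0.59 1.67 0.   0.89 0.25]
delta tool [ 0.0137 -0.0135  0.0056]
0 222 [0.4981 0.243 ] ty 0.0005 tz 0.0007
1 240 [0.5014 0.2403] ty 0.0007 tz 0.0005
2 258 [0.5053 0.2388] ty 0.0008 tz 0.0003
3 276 [0.5095 0.2386] ty 0.0008 tz 0.0001
4 294 [0.5136 0.2397] ty 0.0008 tz -0.0002
5 312 [0.5171 0.242 ] ty 0.0007 tz -0.0005
6 330 [0.5198 0.2452] ty 0.0005 tz -0.0007
7 348 [0.5213 0.2492] ty 0.0003 tz -0.0008
8 366 [0.5215 0.2534] ty 0.0001 tz -0.0008
9 384 [0.5204 0.2575] ty -0.0002 tz -0.0008
10 402 [0.5181 0.261 ] ty -0.0005 tz -0.0007
11 420 [0.5148 0.2637] ty -0.0007 tz -0.0005
12 438 [0.5109 0.2652] ty -0.0008 tz -0.0003
13 456 [0.5067 0.2654] ty -0.0008 tz -0.0001
14 474 [0.5026 0.2643] ty -0.0008 tz 0.0002
15 492 [0.4991 0.262 ] ty -0.0007 tz 0.0005
16 510 [0.4964 0.2588] ty -0.0005 t
[... 4713 characters left out ...]
p.int64(121), np.int64(70), np.int64(74)) ang -154 r 0.0228
306 216 (np.int64(120), np.int64(52), np.int64(0)) ang -151 r 0.0236
307 216 (np.int64(92), np.int64(66), np.int64(64)) ang -147 r 0.0244
292 217 (np.int64(124), np.int64(118), np.int64(104)) ang 155 r 0.0247
304 220 (np.int64(190), np.int64(183), np.int64(172)) ang -162 r 0.0283
306 220 (np.int64(188), np.int64(182), np.int64(172)) ang -157 r 0.0294
299 221 (np.int64(161), np.int64(157), np.int64(145)) ang -179 r 0.0287
303 221 (np.int64(187), np.int64(180), np.int64(169)) ang -166 r 0.0295
304 221 (np.int64(189), np.int64(184), np.int64(173)) ang -163 r 0.0299
316 221 (np.int64(169), np.int64(162), np.int64(153)) ang -136 r 0.0396
```

```bash
python3 -m crank '[[0.015,0.011,-0.0011,0,0],[0.015,0,0,0,0]]' >/dev/null
python3 -m crank '[[0.015,0.001,-0.0025,0.001,0],[0.015,0,-0.0025,0.0011,0],[0.015,0,-0.0025,0.0011,0],[0.015,0,-0.0025,0.0012,0],[0.015,0,-0.0025,0.0012,0]]' >/dev/null
python3 ck.py .5081 .2520 0 204
```

```text
t30.25 ang 204.6 (plan 204) r 0.0130 z 0.1198  Fr(out) -0.04 Ft 0.46 Fz -2.49 next rows ty,tz [0.00036 0.00072]
```

```bash
python3 -m crank '[[0.015,0.001,-0.0004,0.0002,0],[0.015,0.0005,0,0,0]]' >/dev/null; python3 ck.py .5081 .2520 0 204
```

```text
t30.45 ang 204.8 (plan 204) r 0.0130 z 0.1183  Fr(out) -0.60 Ft 1.02 Fz -1.45 next rows ty,tz [0.00034 0.00072]
```

```bash
python3 -m crank '[[0.015,0,0.00036,0.00074,0],[0.015,0,0.00036,0.00074,0],[0.015,0,0.00036,0.00074,0],[0.015,0,0.00036,0.00074,0],[0.015,0,0.00036,0.00074,0]]' >/dev/null; python3 ck.py .5081 .2520 1 204
python3 -m crank '[[0.015,0,0.00066,0.00056,0],[0.015,0,0.00066,0.00056,0],[0.015,0,0.00066,0.00056,0],[0.015,0,0.00066,0.00056,0],[0.015,0,0.00066,0.00056,0]]' >/dev/null; python3 ck.py .5081 .2520 2 204
```

```text
t30.95 ang 222.3 (plan 222) r 0.0137 z 0.1181  Fr(out) -0.79 Ft -0.26 Fz -1.90 next rows ty,tz [0.00067 0.00051]
t31.45 ang 239.0 (plan 240) r 0.0141 z 0.1180  Fr(out) 0.10 Ft -0.65 Fz -1.33 next rows ty,tz [0.00089 0.00024]
```

```bash
for k in 1 2 3; do python3 -m crank '[[0.015,0,0,0,0]]' >/dev/null; python3 ck.py .5081 .2520 2 204; done
```

```text
t31.55 ang 239.7 (plan 240) r 0.0140 z 0.1181  Fr(out) -0.67 Ft 1.16 Fz -1.65 next rows ty,tz [0.00084 0.00024]
t31.65 ang 239.3 (plan 240) r 0.0140 z 0.1180  Fr(out) -0.31 Ft 0.04 Fz -0.97 next rows ty,tz [0.00086 0.00025]
t31.75 ang 239.3 (plan 240) r 0.0139 z 0.1181  Fr(out) -0.35 Ft 0.02 Fz -1.33 next rows ty,tz [0.00086 0.00025]
```

```bash
python3 -m crank '[[0.015,0,-0.0005,0.0009,0],[0.015,0,0,0,0]]' >/dev/null
for k in 1 2 3; do python3 -m crank '[[0.015,0,0,0,0]]' >/dev/null; python3 ck.py .5081 .2520 2 204; done; python3 -c "
from h import *
where(); s=snap('scene','s13.png');cv2.imwrite('pics/c13.png',cv2.resize(s['image'][180:280,260:360],None,fx=6,fy=6,interpolation=cv2.INTER_CUBIC))"
```

```text
t32.05 ang 240.0 (plan 240) r 0.0148 z 0.1181  Fr(out) -0.92 Ft -0.10 Fz -3.13 next rows ty,tz [9.2e-04 9.0e-05]
t32.15 ang 240.0 (plan 240) r 0.0148 z 0.1181  Fr(out) -1.63 Ft -0.73 Fz -3.17 next rows ty,tz [9.2e-04 9.0e-05]
t32.25 ang 239.9 (plan 240) r 0.0149 z 0.1181  Fr(out) -1.94 Ft -0.51 Fz -2.16 next rows ty,tz [9.3e-04 8.0e-05]
t32.25 tcp [0.5007 0.2391 0.1181] x [ 0.  0. -1.] zheading(rad) -1.5618 F [ 0.53  1.93 -2.16] gap 0.0203 q [0.24 0.59 1.71 0.   0.84 0.24]
```

View pics/c13.png

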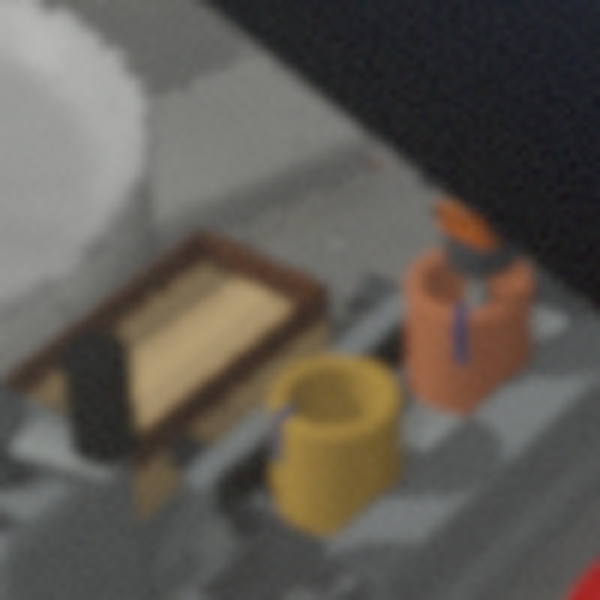

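```bash
sed -i 's/\.0135/.0137/' ck.py
python3 -m crank '[[0.015,0,0.00077,0.0004,0],[0.015,0,0.00077,0.0004,0],[0.015,0,0.00077,0.0004,0],[0.015,0,0.00077,0.0004,0],[0.015,0,0.00077,0.0004,0]]' >/dev/null; python3 ck.py .5086 .2503 1 235
python3 -m crank '[[0.015,0,0.00086,0.00015,0],[0.015,0,0.00086,0.00015,0],[0.015,0,0.00086,0.00015,0],[0.015,0,0.00086,0.00015,0],[0.015,0,0.00086,0.00015,0]]' >/dev/null; python3 ck.py .5086 .2503 2 235
```

```text
t32.80 ang 252.9 (plan 253) r 0.0138 z 0.1181  Fr(out) -1.62 Ft 0.05 Fz -2.00 next rows ty,tz [0.00086 0.00011]
t33.30 ang 269.3 (plan 271) r 0.0140 z 0.1180  Fr(out) -1.71 Ft -1.37 Fz -0.83 next rows ty,tz [ 0.00093 -0.00019]
```

Good contact. Continue.

```bash
python3 -m crank '[[0.015,0,0.00088,-0.00014,0],[0.015,0,0.00088,-0.00014,0],[0.015,0,0.00088,-0.00014,0],[0.015,0,0.00088,-0.00014,0],[0.015,0,0.00088,-0.00014,0]]' >/dev/null; python3 ck.py .5086 .2503 3 235
python3 -m crank '[[0.015,0,0.00078,-0.0004,0],[0.015,0,0.00078,-0.0004,0],[0.015,0,0.00078,-0.0004,0],[0.015,0,0.00078,-0.0004,0],[0.015,0,0.00078,-0.0004,0]]' >/dev/null; python3 ck.py .5086 .2503 4 235
```

```text
t33.80 ang 288.9 (plan 289) r 0.0139 z 0.1180  Fr(out) -2.26 Ft -0.79 Fz -1.50 next rows ty,tz [ 0.00075 -0.00043]
t34.30 ang 306.0 (plan 307) r 0.0139 z 0.1181  Fr(out) -2.79 Ft -1.02 Fz -0.95 next rows ty,tz [ 0.00062 -0.00067]
```

```bash
python3 -m crank '[[0.015,0,0.0006,-0.00064,0],[0.015,0,0.0006,-0.00064,0],[0.015,0,0.0006,-0.00064,0],[0.015,0,0.0006,-0.00064,0],[0.015,0,0.0006,-0.00064,0]]' >/dev/null; python3 ck.py .5086 .2503 5 235
python3 -m crank '[[0.015,0,0.00037,-0.00078,0],[0.015,0,0.00037,-0.00078,0],[0.015,0,0.00037,-0.00078,0],[0.015,0,0.00037,-0.00078,0],[0.015,0,0.00037,-0.00078,0]]' >/dev/null; python3 ck.py .5086 .2503 6 235
```

```text
t34.80 ang 325.2 (plan 325) r 0.0138 z 0.1180  Fr(out) -2.04 Ft -0.38 Fz -1.96 next rows ty,tz [ 0.00037 -0.00077]
t35.30 ang 342.6 (plan 343) r 0.0139 z 0.1181  Fr(out) -1.95 Ft -1.44 Fz -1.70 next rows ty,tz [ 0.0001  -0.00087]
```

```bash
python3 -m crank '[[0.015,0,0.0001,-0.00087,0],[0.015,0,0.0001,-0.00087,0],[0.015,0,0.0001,-0.00087,0],[0.015,0,0.0001,-0.00087,0],[0.015,0,0.0001,-0.00087,0]]' >/dev/null; python3 ck.py .5086 .2503 7 235
python3 -m crank '[[0.015,0,-0.00016,-0.00084,0],[0.015,0,-0.00016,-0.00084,0],[0.015,0,-0.00016,-0.00084,0],[0.015,0,-0.00016,-0.00084,0],[0.015,0,-0.00016,-0.00084,0]]' >/dev/null; python3 ck.py .5086 .2503 8 235
```

```text
t35.80 ang 1.5 (plan 1) r 0.0136 z 0.1180  Fr(out) -2.48 Ft -0.02 Fz -2.01 next rows ty,tz [-0.00013 -0.00082]
t36.30 ang 19.2 (plan 19) r 0.0139 z 0.1182  Fr(out) -2.59 Ft -1.39 Fz -1.40 next rows ty,tz [-0.00042 -0.00074]
```

```bash
python3 -m crank '[[0.015,0,-0.0004,-0.00076,0],[0.015,0,-0.0004,-0.00076,0],[0.015,0,-0.0004,-0.00076,0],[0.015,0,-0.0004,-0.00076,0],[0.015,0,-0.0004,-0.00076,0]]' >/dev/null; python3 ck.py .5086 .2503 9 235
python3 -m crank '[[0.015,0,-0.00062,-0.0006,0],[0.015,0,-0.00062,-0.0006,0],[0.015,0,-0.00062,-0.0006,0],[0.015,0,-0.00062,-0.0006,0],[0.015,0,-0.00062,-0.0006,0]]' >/dev/null; python3 ck.py .5086 .2503 10 235
```

```text
t36.80 ang 37.3 (plan 37) r 0.0138 z 0.1182  Fr(out) -2.74 Ft -0.90 Fz -1.79 next rows ty,tz [-0.00061 -0.00058]
t37.30 ang 55.2 (plan 55) r 0.0140 z 0.1182  Fr(out) -1.07 Ft -0.51 Fz -2.28 next rows ty,tz [-0.00079 -0.00034]
```

```bash
python3 -m crank '[[0.015,0,-0.00078,-0.00036,0],[0.015,0,-0.00078,-0.00036,0],[0.015,0,-0.00078,-0.00036,0],[0.015,0,-0.00078,-0.00036,0],[0.015,0,-0.00078,-0.00036,0]]' >/dev/null; python3 ck.py .5086 .2503 11 235
python3 -m crank '[[0.015,0,-0.00087,-0.0001,0],[0.015,0,-0.00087,-0.0001,0],[0.015,0,-0.00087,-0.0001,0],[0.015,0,-0.00087,-0.0001,0],[0.015,0,-0.00087,-0.0001,0]]' >/dev/null; python3 ck.py .5086 .2503 12 235
```

```text
t37.80 ang 72.8 (plan 73) r 0.0138 z 0.1182  Fr(out) -1.78 Ft -0.73 Fz -1.75 next rows ty,tz [-0.00086 -0.00012]
t38.30 ang 91.7 (plan 91) r 0.0137 z 0.1182  Fr(out) -1.64 Ft -0.37 Fz -2.49 next rows ty,tz [-0.00081  0.00015]
```

```bash
python3 -m crank '[[0.015,0,-0.00083,0.00014,0],[0.015,0,-0.00083,0.00014,0],[0.015,0,-0.00083,0.00014,0],[0.015,0,-0.00083,0.00014,0],[0.015,0,-0.00083,0.00014,0]]' >/dev/null; python3 ck.py .5086 .2503 13 235
python3 -m crank '[[0.015,0,-0.00077,0.0004,0],[0.015,0,-0.00077,0.0004,0],[0.015,0,-0.00077,0.0004,0],[0.015,0,-0.00077,0.0004,0],[0.015,0,-0.00077,0.0004,0]]' >/dev/null; python3 ck.py .5086 .2503 14 235
```

```text
t38.80 ang 109.3 (plan 109) r 0.0136 z 0.1182  Fr(out) -1.16 Ft -1.01 Fz -2.31 next rows ty,tz [-0.00075  0.00037]
t39.30 ang 127.9 (plan 127) r 0.0138 z 0.1181  Fr(out) -2.27 Ft -0.29 Fz -2.19 next rows ty,tz [-0.00055  0.00061]
```

```bash
python3 -m crank '[[0.015,0,-0.0006,0.00063,0],[0.015,0,-0.0006,0.00063,0],[0.015,0,-0.0006,0.00063,0],[0.015,0,-0.0006,0.00063,0],[0.015,0,-0.0006,0.00063,0]]' >/dev/null; python3 ck.py .5086 .2503 15 235
python3 -m crank '[[0.015,0,-0.00038,0.00077,0],[0.015,0,-0.00038,0.00077,0],[0.015,0,-0.00038,0.00077,0],[0.015,0,-0.00038,0.00077,0],[0.015,0,-0.00038,0.00077,0]]' >/dev/null; python3 ck.py .5086 .2503 16 235
```

```text
t39.80 ang 146.1 (plan 145) r 0.0137 z 0.1182  Fr(out) -1.88 Ft 0.26 Fz -1.31 next rows ty,tz [-0.00036  0.00072]
t40.30 ang 163.9 (plan 163) r 0.0139 z 0.1181  Fr(out) -1.25 Ft 0.10 Fz -2.24 next rows ty,tz [-7.0e-05  8.2e-04]
```

```bash
python3 -m crank '[[0.015,0,-0.0001,0.00084,0],[0.015,0,-0.0001,0.00084,0],[0.015,0,-0.0001,0.00084,0],[0.015,0,-0.0001,0.00084,0],[0.015,0,-0.0001,0.00084,0]]' >/dev/null; python3 ck.py .5086 .2503 17 235
python3 -m crank '[[0.015,0,0.00017,0.00085,0],[0.015,0,0.00017,0.00085,0],[0.015,0,0.00017,0.00085,0],[0.015,0,0.00017,0.00085,0],[0.015,0,0.00017,0.00085,0]]' >/dev/null; python3 ck.py .5086 .2503 18 235
```

```text
t40.80 ang 182.0 (plan 181) r 0.0138 z 0.1181  Fr(out) -1.20 Ft 0.17 Fz -2.09 next rows ty,tz [0.00016 0.0008 ]
t41.30 ang 199.5 (plan 199) r 0.0139 z 0.1181  Fr(out) -1.80 Ft -1.44 Fz -0.97 next rows ty,tz [0.00043 0.00072]
```

```bash
python3 -m crank '[[0.015,0,0.00043,0.00075,0],[0.015,0,0.00043,0.00075,0],[0.015,0,0.00043,0.00075,0],[0.015,0,0.00043,0.00075,0],[0.015,0,0.00043,0.00075,0]]' >/dev/null; python3 ck.py .5086 .2503 19 235
python3 -m crank '[[0.015,0,0.005,-0.004,0],[0.015,0,0.005,-0.005,0],[0.015,-0.02,0,0,0],[0.015,-0.03,0,0,0],[0.015,-0.02,0,0,0]]' >/dev/null; python3 -c "
from h import *
where([.3805,.2226,.16])"
```

```text
t41.80 ang 218.3 (plan 217) r 0.0137 z 0.1181  Fr(out) -1.09 Ft -0.41 Fz -2.62 next rows ty,tz [0.00057 0.00056]
t42.30 tcp [0.5084 0.2513 0.1894] x [ 0.001 -0.    -1.   ] zheading(rad) -1.5614 F [ 0.27 -0.41 -1.4 ] gap 0.0206 q [ 0.26  0.5   1.62 -0.    1.02  0.25]
delta tool [ 0.0293 -0.1281  0.0275]
```

```bash
python3 -m crank '[[0.015,0.005,-0.03,0.007,0],[0.015,0.005,-0.035,0.007,0],[0.015,0.005,-0.035,0.007,0],[0.015,0.005,-0.027,0.007,0],[0.015,0,0,0,0]]' >/dev/null;python3 -m crank '[[0.015,0,0,0,0],[0.015,0,0,0,0]]' >/dev/null
python3 - <<'E'
from h import *
where([.3811,.2216,.0664])
s=snap('scene','s14.png'); p=manip.sense()['tcp_pos']; im=cv2.resize(s['image'][200:300,260:360],None,fx=6,fy=6,interpolation=cv2.INTER_CUBIC)
for z in (p[2]-.0304+.012,p[2]-.0304,p[2]-.0584):
    q=proj(s,[p[0],p[1],z])[0]; cv2.circle(im,tuple(int(v) for v in ((q-[260,200])*6+3)),4,(255,0,255),1)
q=proj(s,[.3806,.2228,.05])[0]; cv2.circle(im,tuple(int(v) for v in ((q-[260,200])*6+3)),4,(255,255,0),1)
cv2.imwrite('pics/c14.png',im)
E
```

```text
t43.00 tcp [0.383  0.2224 0.1686] x [ 0.003  0.001 -1.   ] zheading(rad) -1.5617 F [ 0.16 -1.21 -1.79] gap 0.0204 q [ 0.27  0.39  1.94 -0.    0.81  0.26]
delta tool [ 0.1022 -0.0022  0.0008]
```

View pics/c14.png

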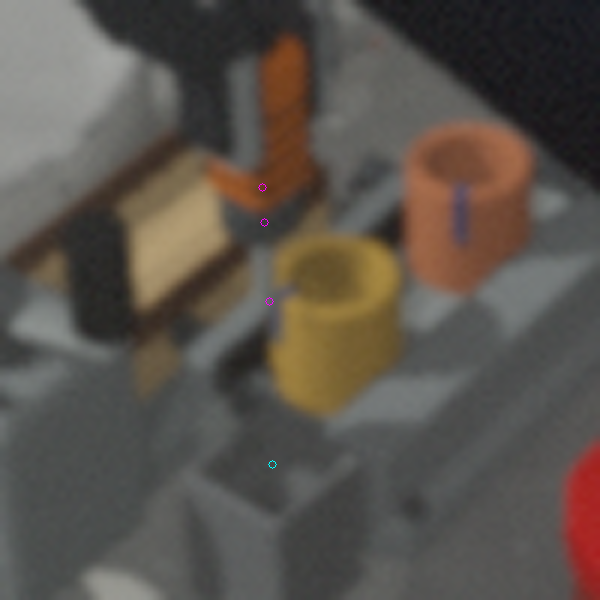

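```bash
python3 -m crank '[[0.015,0.02,-0.002,0.0006,0],[0.015,0.03,0,0,0],[0.015,0.02,0,0,0],[0.015,0,0,0,0],[0.015,0,0,0,0]]' >/dev/null
python3 - <<'E'
from h import *
where([.3811,.2218,.0664])
E
```

```text
t43.55 tcp [0.38   0.2214 0.0981] x [ 0. -0. -1.] zheading(rad) -1.5620 F [ 0.92  0.33 -2.15] gap 0.0206 q [ 0.27  0.53  2.01 -0.    0.6   0.26]
delta tool [ 0.0317  0.0011 -0.0004]
```

```bash
python3 -m crank '[[0.015,0.01,0.0011,-0.0004,0],[0.015,0.01,0,0,0],[0.015,0,0,0,0]]' >/dev/null; python3 -c "
from h import *
where([.3811,.2218,.0664])"
python3 -m crank '[[0.015,0.005,0,0,0],[0.015,0.004,0,0,0],[0.015,0,0,0,0]]' >/dev/null
python3 - <<'E'
from h import *
where([.3811,.2218,.0664])
s=snap('scene','s15.png'); cv2.imwrite('pics/c15.png',cv2.resize(s['image'][200:300,260:360],None,fx=6,fy=6,interpolation=cv2.INTER_CUBIC))
E
```

```text
t43.85 tcp [0.3799 0.2215 0.0774] x [-0.001 -0.    -1.   ] zheading(rad) -1.5619 F [-1.48 -0.56 -1.35] gap 0.0205 q [ 0.27  0.57  2.02 -0.    0.55  0.26]
delta tool [ 0.011   0.0013 -0.0003]
t44.15 tcp [0.3799 0.2215 0.0687] x [-0.001 -0.    -1.   ] zheading(rad) -1.5618 F [-1.37 -0.15 -2.55] gap 0.0210 q [ 0.27  0.59  2.02 -0.    0.52  0.26]
delta tool [ 0.0023  0.0012 -0.0003]
```

View pics/c15.png

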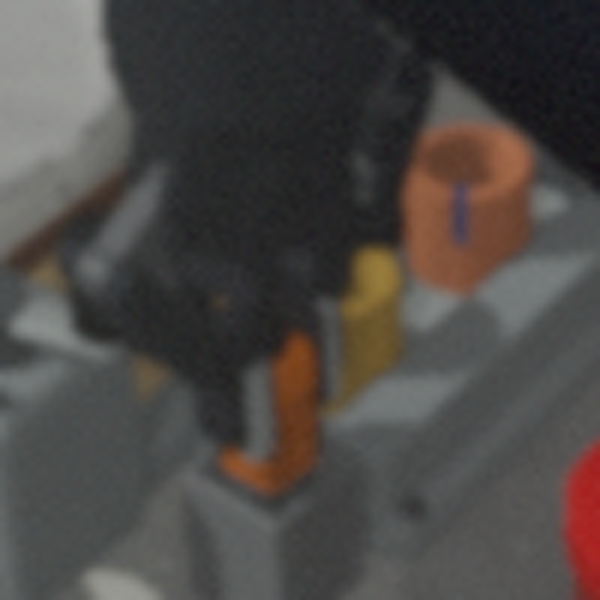

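```bash
python3 -m crank '[[0.015,0.0025,0,0,0],[0.015,0,0,0,0],[0.032,0,0,0,0],[0.032,0,0,0,0],[0.032,0,0,0,0]]' >/dev/null; python3 -c "
from h import *
where()"
python3 -m crank '[[0.032,-0.02,0,0,0],[0.032,-0.03,0,0,0],[0.032,-0.04,0,0,0],[0.032,-0.03,0,-0.02,0],[0.032,0,0,-0.03,0]]' >/dev/null
python3 - <<'E'
from h import *
where()
s=snap('scene','s16.png'); cv2.imwrite('pics/c16.png',cv2.resize(s['image'][200:300,260:360],None,fx=6,fy=6,interpolation=cv2.INTER_CUBIC))
E
```

```text
t44.70 tcp [0.3803 0.2217 0.0668] x [ 0.  0. -1.] zheading(rad) -1.5617 F [-0.62  0.65 -0.06] gap 0.0321 q [ 0.27  0.6   2.03 -0.    0.52  0.26]
t45.20 tcp [0.3822 0.2723 0.1907] x [ 0.008  0.003 -1.   ] zheading(rad) -1.5641 F [ 0.79 -0.09 -0.13] gap 0.0323 q [ 0.38  0.38  1.86 -0.    0.89  0.37]
```

View pics/c16.png

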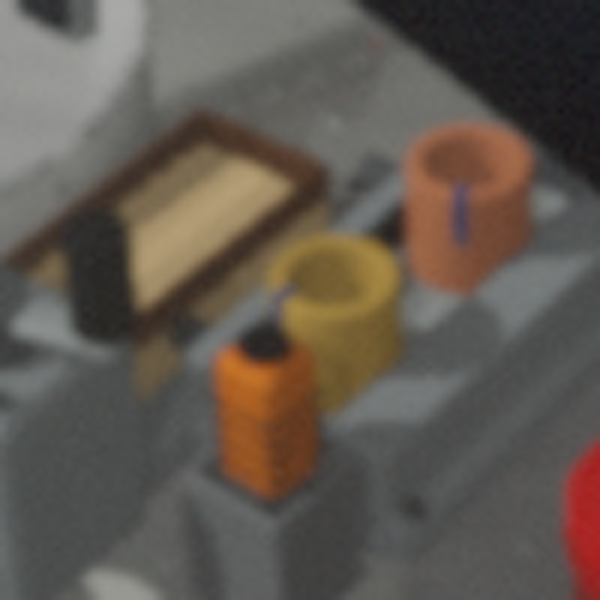

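```bash
python3 -m crank '[[0.038,0.01,-0.01,0.005,0],[0.038,0.02,-0.013,0.005,0],[0.038,0,0,0,0],[0.038,0,0,0,0]]' >/dev/null
python3 - <<'E'
from h import *
where([.358,.2625,.103])
R=Ro.from_euler('z',-1.5617+np.pi/2).as_matrix()
th=7.6-.2*np.arange(31); a=PSI-th; p=.038*np.c_[np.cos(a),np.sin(a)]; d=np.diff(p,axis=0)
ey=R[:2,0]; ez=-R[:2,1]
for i in range(0,30,5): print(round(th[i],2),[[round(v@ey*1e4),round(v@ez*1e4)] for v in d[i:i+5]])
E
```

```text
t45.65 tcp [0.3568 0.2614 0.1566] x [-0.001 -0.    -1.   ] zheading(rad) -1.5618 F [-0.84  1.35  0.19] gap 0.0382 q [0.38 0.41 1.95 0.   0.78 0.37]
delta tool [ 0.0536  0.0013 -0.0011]
7.6 [[70, -29], [63, -42], [53, -54], [42, -63], [28, -70]]
6.6 [[14, -75], [-1, -76], [-17, -74], [-31, -69], [-44, -62]]
5.6 [[-55, -52], [-65, -40], [-71, -26], [-75, -11], [-76, 4]]
4.6 [[-74, 19], [-68, 33], [-60, 46], [-50, 57], [-38, 66]]
3.6 [[-24, 72], [-9, 75], [6, 76], [21, 73], [35, 67]]
2.6 [[48, 59], [58, 48], [67, 36], [73, 22], [76, 7]]
```

```bash
python3 -m crank '[[0.038,0.025,0.0012,-0.001,0],[0.038,0.0275,0,0,0],[0.038,0,0,0,0],[0.015,0,0,0,0],[0.015,0,0,0,0]]' 80 >/dev/null;python3 -m crank '[[0.015,0,0,0,0],[0.015,0,0,0,0]]' >/dev/null; python3 kn.py
python3 -m crank '[[0.015,0,0.007,-0.0029,0],[0.015,0,0.0063,-0.0042,0],[0.015,0,0.0053,-0.0054,0],[0.015,0,0.0042,-0.0063,0],[0.015,0,0.0028,-0.007,0]]' >/dev/null; python3 kn.py
```

```text
t46.35 r 0.0383 theta(mod 2pi) 1.315 z 0.1051 F [-0.7  0.5  1.9] gap 0.0180
t46.85 r 0.0379 theta(mod 2pi) 0.374 z 0.1050 F [-1.2 -7.7  6.9] gap 0.0181
```

```bash
python3 -m crank '[[0.015,0,0.0014,-0.0075,0],[0.015,0,-0.0001,-0.0076,0],[0.015,0,-0.0017,-0.0074,0],[0.015,0,-0.0031,-0.0069,0],[0.015,0,-0.0044,-0.0062,0]]' >/dev/null; python3 kn.py
python3 -m crank '[[0.015,0,-0.0055,-0.0052,0],[0.015,0,-0.0065,-0.004,0],[0.015,0,-0.0071,-0.0026,0],[0.015,0,-0.0075,-0.0011,0],[0.015,0,-0.0076,0.0004,0]]' >/dev/null; python3 kn.py
```

```text
t47.35 r 0.0377 theta(mod 2pi) 5.649 z 0.1051 F [ 3.2 -8.   3.6] gap 0.0175
t47.85 r 0.0378 theta(mod 2pi) 4.699 z 0.1052 F [ 7.8 -3.5 -1.7] gap 0.0178
```

```bash
python3 -m crank '[[0.015,0,-0.0074,0.0019,0],[0.015,0,-0.0068,0.0033,0],[0.015,0,-0.006,0.0046,0],[0.015,0,-0.005,0.0057,0],[0.015,0,-0.0038,0.0066,0]]' >/dev/null; python3 kn.py
```

```text
t48.35 r 0.0378 theta(mod 2pi) 3.687 z 0.1052 F [-2.2  9.1  1.2] gap 0.0180
```

```bash
python3 -m crank '[[0.015,0,-0.0024,0.0072,0],[0.015,0,-0.0009,0.0075,0],[0.015,0,0.0006,0.0076,0],[0.015,0,0.0021,0.0073,0],[0.015,0,0.0035,0.0067,0]]' >/dev/null; python3 kn.py
python3 -m crank '[[0.015,0,0.0048,0.0059,0],[0.015,0,0.0058,0.0048,0],[0.015,0,0.0067,0.0036,0],[0.015,0,0.0073,0.0022,0],[0.015,0,0,0,0]]' >/dev/null; python3 kn.py
```

```text
t48.85 r 0.0385 theta(mod 2pi) 2.620 z 0.1050 F [-2.9  7.4  5. ] gap 0.0178
t49.35 r 0.0386 theta(mod 2pi) 1.815 z 0.1049 F [-3.6  1.5  7. ] gap 0.0176
```

```bash
python3 -m crank '[[0.04,0,0,0,0],[0.04,0,0,0,0],[0.04,0,0,0,0],[0.04,-0.04,0,0,0],[0.04,-0.045,0,0,0]]' >/dev/null
python3 -m crank '[[0.06,-0.03,0.01,-0.03,-0.14],[0.06,0,0.02,-0.04,-0.14],[0.06,0,0.03,-0.035,-0.14],[0.06,0,0.04,-0.02,-0.14],[0.06,0,0.04,0,-0.14]]' >/dev/null
python3 -m crank '[[0.06,0,0,0,-0.145],[0.06,0,0,0,-0.145],[0.06,0,0,0,-0.145],[0.06,0,0,0,-0.145],[0.06,0,0,0,-0.145]]' >/dev/null
python3 -m crank '[[0.06,0,0,0,-0.145],[0.06,0,0,0,0]]' >/dev/null
cat > look.py <<'E'
import sys; from h import *
where()
n=sys.argv[1]
s=snap('top','t%s.png'%n); im=s['image']; cv2.imwrite('pics/c%s.png'%n,cv2.resize(im[165:335,220:350],None,fx=3.5,fy=3.5,interpolation=cv2.INTER_CUBIC))
P=cloud(s); z=P[...,2]
roi=np.zeros((480,640),bool); roi[165:335,220:350]=1
for lo,hi,n in((.066,.074,'bush tops'),(.098,.106,'tool top'),(.126,.138,'knob top'),(.025,.034,'rack top')):
    print(n); rect(roi&(z>lo)&(z<hi),P)
E
python3 look.py 17
```

```text
t51.05 tcp [0.444  0.4322 0.2188] x [-0. -0. -1.] zheading(rad) 0.0080 F [-0.43 -0.74 -0.53] gap 0.0601 q [ 0.59  0.53  1.46 -0.    1.15 -0.99]
bush tops
[287 192  25  25 253] rect [array([0.5076, 0.2518]), array([0.0385, 0.0392]), np.float64(88.493)] z 0.0697
[288 229  25  25 250] rect [array([0.4477, 0.2493]), array([0.0385, 0.0382]), np.float64(1.3297)] z 0.0698
[310 291  13   1  13] rect [array([0.3691, 0.2228]), array([0.0002, 0.0186]), np.float64(0.7641)] z 0.0706
[285 319   2   4   4] rect [array([0.3232, 0.2691]), array([0.0008, 0.0047]), np.float64(64.0253)] z 0.0731
tool top
[311 278  10   8  33] rect [array([0.3825, 0.2226]), array([0.0107, 0.0117]), np.float64(45.9021)] z 0.0992
[311 284   2   2   2] rect [array([0.3775, 0.229 ]), array([0.0021, 0.    ]), np.float64(-134.1946)] z 0.0995
[263 298   2   2   2] rect [array([0.3556, 0.3009]), array([0.0021, 0.    ]), np.float64(134.5539)] z 0.0991
[318 286   2   2   2] rect [array([0.3746, 0.2184]), array([0.0021, 0.    ]), np.float64(136.271)] z 0.0985
knob top
[281 303  14  14 148] rect [array([0.3396, 0.2616]), array([0.0184, 0.0193]), np.float64(46.5013)] z 0.1314
rack top
[ 235  211   31   64 1828] rect [array([0.4497, 0.3336]), array([0.1036, 0.0491]), np.float64(2.4988)] z 0.0298
[ 283  182   32   89 1348] rect [array([0.4798, 0.2551]), array([0.1489, 0.0479]), np.float64(2.8451)] z 0.03
[293 236  17  14 177] rect [array([0.4502, 0.2497]), array([0.0226, 0.0248]), np.float64(51.8994)] z 0.0304
[293 200  15  13 149] rect [array([0.5122, 0.253 ]), array([0.02  , 0.0242]), np.float64(39.175)] z 0.0302
```

View pics/c17.png

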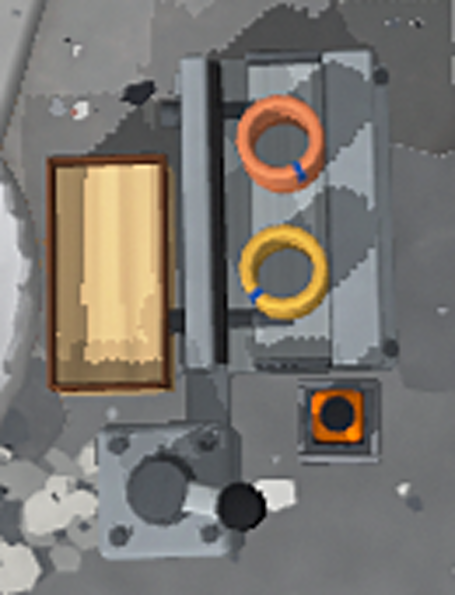

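```bash
python3 -m crank '[[0.06,0.02,-0.045,0.016,-0.035],[0.06,0.02,-0.045,0.014,0],[0.06,0.02,-0.045,0.013,0],[0.06,0,-0.045,0.013,0],[0.06,0,0,0,0]]' >/dev/null
python3 -m crank '[[0.06,0,0,0,0],[0.06,0,0,0,0]]' >/dev/null; python3 -c "
from h import *
where([.5076,.2518,.043])"
```

```text
t51.80 tcp [0.5049 0.2585 0.1609] x [ 0.     0.001 -1.   ] zheading(rad) 0.0423 F [ 0.12 -0.53 -0.62] gap 0.0603 q [ 0.28  0.54  1.65  0.    0.95 -1.34]
delta tool [ 0.1179 -0.0069  0.0023]
```

```bash
python3 -m crank '[[0.06,0.03,-0.007,0.002,0],[0.06,0.03,0,0,0],[0.06,0,0,0,0],[0.06,0,0,0,0]]' >/dev/null; python3 -c "
from h import *
where([.5076,.2518,.0435])"
```

```text
t52.20 tcp [0.5068 0.2521 0.1007] x [-0.001 -0.    -1.   ] zheading(rad) 0.0448 F [ 0.31  0.15 -0.32] gap 0.0599 q [ 0.26  0.63  1.69  0.    0.82 -1.35]
delta tool [ 0.0572 -0.0003  0.0009]
```

```bash
python3 -m crank '[[0.06,0.03,0,0.0005,0],[0.06,0.026,0,0,0],[0.06,0,0,0,0],[0.035,0,0,0,0],[0.035,0,0,0,0]]' 40 >/dev/null; python3 -m crank '[[0.035,0,0,0,0],[0.035,0,0,0,0],[0.035,0,0,0,0]]' >/dev/null; python3 -c "
from h import *
where([.5076,.2518,.0435])"
```

```text
t53.00 tcp [0.5092 0.252  0.0466] x [ 0.004  0.002 -1.   ] zheading(rad) 0.0428 F [-1.33  4.24  7.67] gap 0.0385 q [ 0.26  0.72  1.71  0.    0.7  -1.35]
delta tool [ 0.0031 -0.0001 -0.0017]
```

```bash
python3 -m crank '[[0.035,-0.03,0,0,0],[0.035,-0.04,0,0,0],[0.035,0,0.042,-0.015,0],[0.035,0,0.042,-0.015,0],[0.035,0,0,0,0]]' >/dev/null; python3 -m crank '[[0.035,0,0,0,0],[0.035,0,0,0,0]]' >/dev/null; python3 -c "
from h import *
where([.4763,.3347,.0466])"
```

```text
t53.70 tcp [0.4744 0.3325 0.1146] x [-0.    -0.001 -1.   ] zheading(rad) 0.0431 F [ 0.01  0.47 -1.15] gap 0.0387 q [ 0.42  0.62  1.65 -0.    0.87 -1.19]
delta tool [0.068  0.0021 0.002 ]
```

```bash
python3 -m crank '[[0.035,0.03,0.002,0.0018,0],[0.035,0.022,0,0,0],[0.035,0,0,0,0],[0.035,0,0,0,0]]' >/dev/null; python3 -c "
from h import *
where([.4763,.3347,.0466]); s=snap('scene','s18.png'); cv2.imwrite('pics/c18.png',cv2.resize(s['image'][190:290,250:370],None,fx=6,fy=6,interpolation=cv2.INTER_CUBIC))"
```

```text
t54.10 tcp [0.4763 0.3344 0.0624] x [-0.001 -0.001 -1.   ] zheading(rad) 0.0416 F [-0.52  0.67 -1.16] gap 0.0388 q [ 0.42  0.71  1.67 -0.    0.77 -1.19]
delta tool [ 0.0158  0.0003 -0.    ]
```

View pics/c18.png

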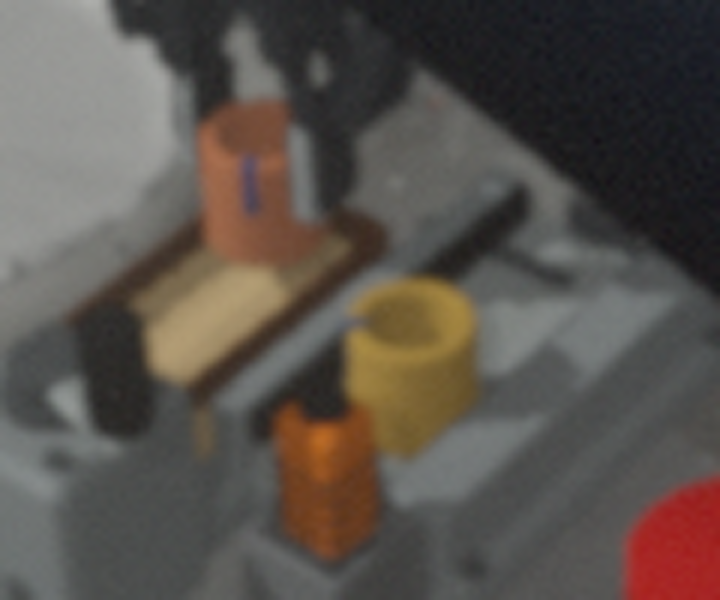

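```bash
python3 -m crank '[[0.035,0.008,0,0,0],[0.035,0.005,0,0,0],[0.035,0.002,0,0,0],[0.035,0.0005,0,0,0],[0.035,0,0,0,0]]' >/dev/null; python3 -c "
from h import *
where([.4763,.3347,.0466])"
```

```text
t54.65 tcp [0.4759 0.3356 0.0471] x [ 0. -0. -1.] zheading(rad) 0.0434 F [-0.17 -0.59 -0.97] gap 0.0383 q [ 0.42  0.73  1.67 -0.    0.73 -1.19]
delta tool [ 0.0005 -0.0009  0.0003]
```

```bash
python3 -m crank '[[0.035,0.001,-0.0008,0,0],[0.04,0,0,0,0],[0.057,0,0,0,0],[0.057,0,0,0,0],[0.057,0,0,0,0]]' >/dev/null; python3 -m crank '[[0.057,-0.04,0,0,0],[0.057,-0.04,0,0,0],[0.057,0,-0.04,-0.015,0],[0.057,0,-0.042,-0.016,0],[0.057,0,0,0,0]]' >/dev/null;  python3 -m crank '[[0.057,0,0,0,0]]' >/dev/null
python3 - <<'E'
from h import *
where([.4477,.2493,.0435])
s=snap('scene','s19.png'); cv2.imwrite('pics/c19.png',cv2.resize(s['image'][190:290,250:370],None,fx=6,fy=6,interpolation=cv2.INTER_CUBIC))
# brass pos from scene range
P=cloud(s); hsv=cv2.cvtColor(s['image'],cv2.COLOR_BGR2HSV)
for n,c in(('brass',[.4477,.2493]),('copper',[.4747,.3347])):
    z=P[...,2]; m=(np.hypot(P[...,0]-c[0],P[...,1]-c[1])<.035)&(z>.066)&(z<.074); rect(m,P)
E
```

```text
t55.75 tcp [0.4487 0.2508 0.1264] x [ 0.  0. -1.] zheading(rad) 0.0412 F [ 0.28  0.36 -0.18] gap 0.0569 q [ 0.29  0.54  1.81  0.    0.79 -1.32]
delta tool [ 0.0829 -0.0015 -0.0011]
[307 236  22  16 170] rect [array([0.4462, 0.2481]), array([0.0407, 0.0376]), np.float64(23.4656)] z 0.0695
[284 213  20  15 139] rect [array([0.4745, 0.333 ]), array([0.0387, 0.038 ]), np.float64(86.8051)] z 0.0695
```

View pics/c19.png

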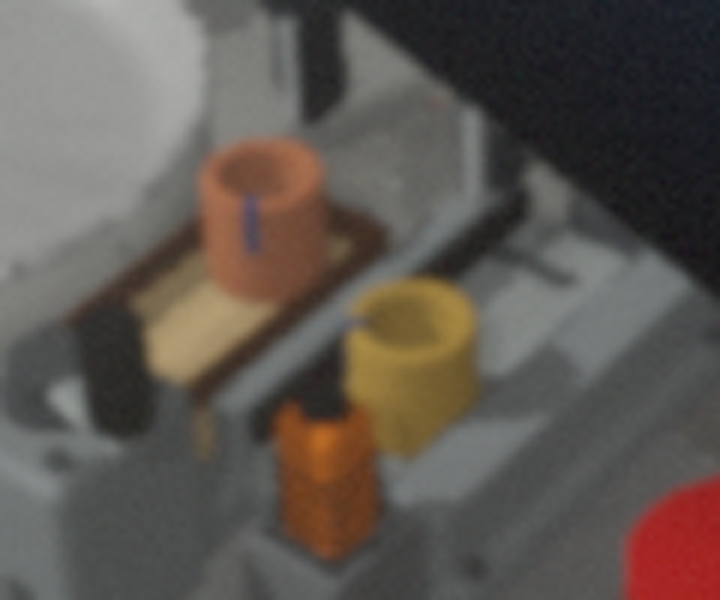

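Copper stands in the rack and brass is where expected. Descend on the brass.

```bash
python3 -m crank '[[0.06,0.03,-0.0015,-0.001,0],[0.06,0.03,0,0,0],[0.06,0.014,0,0,0],[0.06,0,0,0,0],[0.06,0,0,0,0]]' >/dev/null; python3 -c "
from h import *
where([.4477,.2493,.0435])"
```

```text
t56.30 tcp [0.4483 0.2509 0.052 ] x [ 0.001  0.    -1.   ] zheading(rad) 0.0443 F [ 0.56 -1.43  0.29] gap 0.0601 q [ 0.29  0.67  1.85  0.    0.62 -1.32]
delta tool [ 0.0085 -0.0016 -0.0007]
```

```bash
python3 -m crank '[[0.06,0.007,-0.0015,-0.0006,0],[0.06,0,0,0,0],[0.035,0,0,0,0],[0.035,0,0,0,0],[0.035,0,0,0,0]]' 40 >/dev/null; python3 -m crank '[[0.035,0,0,0,0],[0.035,0,0,0,0]]' >/dev/null; python3 -c "
from h import *
where([.4477,.2493,.0435])"
```

```text
t57.00 tcp [0.4476 0.2491 0.0459] x [ 0.002  0.001 -1.   ] zheading(rad) 0.0426 F [-0.02  4.61  6.28] gap 0.0389 q [ 0.29  0.68  1.86  0.    0.6  -1.33]
delta tool [0.0024 0.0002 0.0001]
```

```bash
python3 -m crank '[[0.035,-0.03,0,0,0],[0.035,-0.04,0,0,0],[0.035,0,0.042,-0.01,0],[0.035,0,0.042,-0.009,0],[0.035,0,0,0,0]]' >/dev/null; python3 -m crank '[[0.035,0,0,0,0],[0.035,0,0,0,0]]' >/dev/null; python3 -c "
from h import *
where([.4247,.3325,.0455])"
```

```text
t57.70 tcp [0.4241 0.3304 0.1146] x [-0.001 -0.002 -1.   ] zheading(rad) 0.0431 F [ 0.49  0.31 -1.44] gap 0.0384 q [ 0.45  0.58  1.75 -0.    0.81 -1.16]
delta tool [0.0691 0.0022 0.0008]
```

```bash
python3 -m crank '[[0.035,0.03,0.002,0.0008,0],[0.035,0.022,0,0,0],[0.035,0,0,0,0],[0.035,0,0,0,0]]' >/dev/null; python3 -c "
from h import *
where([.4247,.3325,.0455]); s=snap('scene','s20.png'); cv2.imwrite('pics/c20.png',cv2.resize(s['image'][190:290,250:370],None,fx=6,fy=6,interpolation=cv2.INTER_CUBIC))"
```

```text
t58.10 tcp [0.4253 0.3323 0.0628] x [-0.001 -0.001 -1.   ] zheading(rad) 0.0417 F [ 0.16  0.02 -0.7 ] gap 0.0383 q [ 0.46  0.67  1.78 -0.    0.69 -1.16]
delta tool [ 0.0173  0.0002 -0.0006]
```

View pics/c20.png

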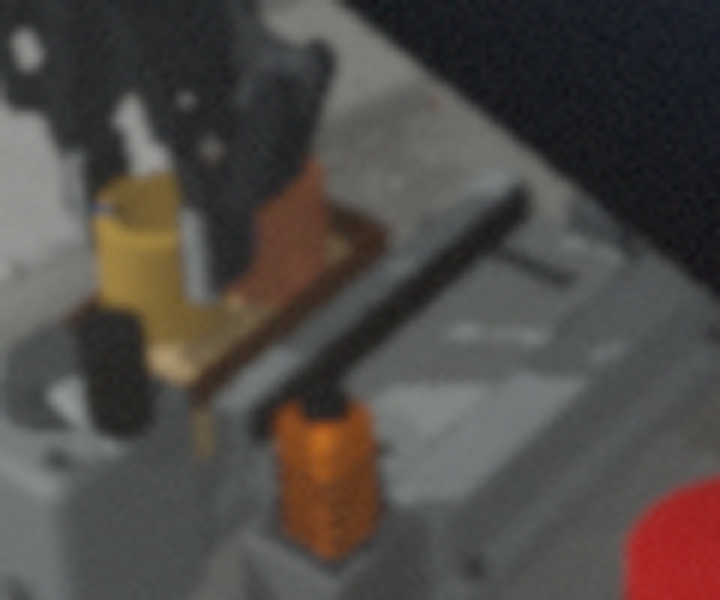

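```bash
python3 -m crank '[[0.035,0.008,0,-0.0005,0],[0.035,0.006,0,0,0],[0.035,0.002,0,0,0],[0.035,0.0005,0,0,0],[0.035,0,0,0,0]]' >/dev/null; python3 -c "
from h import *
where([.4247,.3325,.0455])"
python3 -m crank '[[0.035,0.001,0,0,0],[0.04,0,0,0,0],[0.057,0,0,0,0],[0.057,0,0,0,0],[0.057,0,0,0,0]]' >/dev/null; python3 -m crank '[[0.057,-0.04,0,0,0],[0.057,-0.04,0,0,0],[0.057,-0.03,0.03,0,0],[0.057,0,0.045,0,0],[0.057,0,0.035,0,0]]' >/dev/null;  python3 -m crank '[[0.057,0,0,0,0],[0.057,0,0,0,0]]' >/dev/null; python3 look.py 21
python3 - <<'E'
from h import *
s=load('t21.png');P=cloud(s)
for uv in((401,267),(413,180)): print(P[uv[1],uv[0]])
rc=np.array([.4497,.3336]); c,sn=np.cos(.043),np.sin(.043)
E
```

```text
t58.65 tcp [0.4247 0.3336 0.0466] x [ 0. -0. -1.] zheading(rad) 0.0433 F [-1.34  0.21 -1.41] gap 0.0386 q [ 0.46  0.7   1.78 -0.    0.66 -1.16]
delta tool [ 0.0011 -0.0011 -0.    ]
t59.85 tcp [0.4192 0.4436 0.1553] x [-0.001 -0.001 -1.   ] zheading(rad) 0.0450 F [ 0.11 -0.22 -0.63] gap 0.0570 q [ 0.63  0.6   1.54 -0.    1.   -0.98]
bush tops
[235 242  25  26 256] rect [array([0.4248, 0.3336]), array([0.0387, 0.0387]), np.float64(46.0773)] z 0.0696
[235 212  25  25 255] rect [array([0.4742, 0.3342]), array([0.0386, 0.0385]), np.float64(2.9314)] z 0.0695
[310 291  13   1  13] rect [array([0.3691, 0.2228]), array([0.0002, 0.0187]), np.float64(0.862)] z 0.0705
[286 298   1   5   5] rect [array([0.3547, 0.2693]), array([0.0062, 0.0003]), np.float64(0.4505)] z 0.0684
tool top
[311 279  10   8  31] rect [array([0.3802, 0.2227]), array([0.0143, 0.0087]), np.float64(74.9837)] z 0.0993
[315 278   5   2   5] rect [array([0.3864, 0.2209]), array([0.0062, 0.0009]), np.float64(72.593)] z 0.0989
[314 286   3   2   3] rect [array([0.3746, 0.2237]), array([0.0015, 0.003 ]), np.float64(1.3961)] z 0.0987
[270 304   2   2   3] rect [array([0.3464, 0.2896]), array([0.0012, 0.002 ]), np.float64(50.1671)] z 0.0996
knob top
[281 303  14  14 148] rect [array([0.3398, 0.2614]), array([0.0192, 0.0185]), np.float64(69.2553)] z 0.1315
rack top
[ 282  182   33   90 2440] rect [array([0.4796, 0.2552]), array([0.15  , 0.0488]), np.float64(3.196)] z 0.0301
[236 211  30  64 688] rect [array([0.4496, 0.3333]), array([0.1035, 0.0487]), np.float64(2.087)] z 0.0299
[242 249  14  15 164] rect [array([0.4271, 0.3359]), array([0.0234, 0.0218]), np.float64(0.6823)] z 0.0299
[242 219  14  13 144] rect [array([0.4788, 0.3375]), array([0.0207, 0.0221]), np.float64(2.9704)] z 0.0299
[0.40369561 0.09676971 0.11891214]
[0.53571884 0.07750856 0.11748512]
```

```bash
ls pics/c21.png
```

```text
pics/c21.png
```

View pics/c21.png

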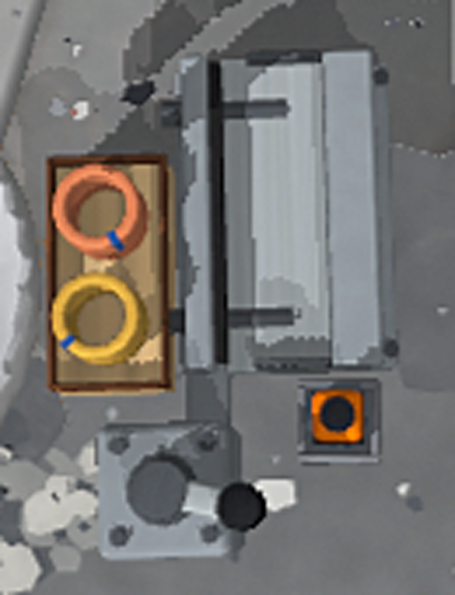

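```bash
for i in 1 2 3 4; do python3 -m crank '[[0.057,0,0,0,0],[0.057,0,0,0,0],[0.057,0,0,0,0],[0.057,0,0,0,0],[0.057,0,0,0,0]]' >/dev/null; done; python3 look.py 22 | head -4; python3 -c "
from station import manip
print(manip.sign_off())"
```

```text
t61.90 tcp [0.4199 0.4434 0.1556] x [-0. -0. -1.] zheading(rad) 0.0432 F [-0.34 -0.31 -0.08] gap 0.0567 q [ 0.63  0.6   1.54 -0.    1.   -0.98]
bush tops
[235 242  25  26 262] rect [array([0.4253, 0.3329]), array([0.0392, 0.0386]), np.float64(15.721)] z 0.0697
[235 212  25  24 247] rect [array([0.4748, 0.3342]), array([0.0383, 0.0377]), np.float64(89.2047)] z 0.0696
the job is handed in; nothing more can be done
None
```

The job is done and handed in at about 62 s; the sign-off gives no verdict.

Two bushes were there, brass in the rack and copper loose in the vise. I clamped both side by side (crank about 7.6 rad) and ran the blade once round the brass bore, then once round the copper, about 10–11 s each. The tool is back in its stand, the crank is open again and both bushes are in the rack.

**Last checks (top camera):**
- **Bushes:** both upright on the rack, tops at 70 mm, about 25 mm either side of its middle and within about 2 mm of the middle line.
- **Tool:** centred in its stand to about 1 mm.
- **Crank:** about 1.8 rad, below the 3 rad limit.
- **Bottles:** both where they started.
- **Robot:** clear of everything.

**What was less clean:**
- **Weak contact in places:** the tool sat 1–2 mm off my assumed centre. Radial force was mostly 1–3.8 N. It read only 0.3–0.6 N late in the brass first quarter. On copper it read near zero at moments in the first 30° or so. I paused about 0.8 s there, corrected the centre, and the rest of the copper round stayed at 1.1 N or more. The force noise is about 0.5 N, so I cannot confirm unbroken contact in those two stretches.
- **Brass shifted:** it was found about 9 mm along the vise and turned a little after the jaw opened. I re-measured it before picking it up.

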